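Make up two sampling kits

TASK

Make up the two sampling kits, with each thing standing upright in the middle of its compartment: in the three-compartment tray put the slide box lengthwise in the long compartment, the squat lidded pot in the middle one and the short bottle in the other end one; in the two-compartment tray put the metal tube block lengthwise in the long compartment and the tall bottle in the other. Set things down, do not drop them, and leave the beaker standing where it is.

Things in the scene. Friction and masses are not known exactly. Their poses are not given: they have to be found in the camera images.
- tray3: Three-compartment tray, white plastic with grey floor, fixed, 260 (x) x 84 (y) mm, crosswise at left or right. Floor 3 mm thick; walls and dividers 4 thick, tops 12 above the bench. In a row along x, at y = 0: long compartment (inside 100 x 76) centred at x = -76, middle one (72 x 76) at x = +14, other end one (72 x 76) at x = +90. Origin: centre of underside; z up.
- tray2: Two-compartment tray, white plastic with grey floor, fixed, 184 (x) x 84 (y) mm, crosswise beside the other. Floor 3 mm thick; walls and divider 4 thick, tops 12 above the bench. In a row along x, at y = 0: long compartment (inside 100 x 76) centred at x = -38, short one (72 x 76) at x = +52. Origin: centre of underside; z up.
- slide_box: Slide box: a plain closed white plastic box 84 long (its x) x 34 wide (its y) x 40 high, narrow and smooth-topped, with a small raised clasp (36 over, look only) in the middle of the long sides. Stands on the bench. Origin: centre of its underside; z is up.
- tube_block: Tube block: a bare aluminium block 76 long (its x) x 44 wide (its y) x 42 high with two rows of four dark 12 mm holes in its top. Stands on the bench. Origin: centre of its underside; z is up.
- pot: Squat specimen pot: round, frosted plastic, with a broad white lid. Body 50 diameter up to 34 mm, lid 54 diameter from 34 to 48 mm (its top). Stands on the bench. Origin: centre of its underside; z is up.
- short_bottle: Short, wide amber glass bottle with a black cap: body 48 diameter, straight up to 34 mm, then sloping in to a 25 mm diameter cap from 46 to 56 mm (its top). Stands on the bench. Origin: centre of its underside; z is up.
- tall_bottle: Tall, slim amber glass bottle with a black cap: body 32 diameter, straight up to 54 mm, then sloping in to a 25 mm diameter cap from 66 to 86 mm (its top). Stands on the bench. Origin: centre of its underside; z is up.
- beaker: Empty open glass beaker, 60 mm diameter at the rim, 70 mm high, loose, standing among the stock; not part of either kit, to be left standing where it is. Origin: centre of its underside; z is up.
- tube_rack: White rack of red-capped blood tubes, 110 (its x) x 50 (its y), 80 mm high over the caps, fixed; a bystander at one side of the trays. Origin: centre of its underside; z is up.
- tip_box: Clear box of white pipette tips, 110 (its x) x 70 (its y) x 54 mm high, fixed; a bystander at the other side of the trays. Origin: centre of its underside; z is up.
Things that resemble listed ones, but are neither listed nor needed, are in the scene too. Leave any green or red look-alike of the tube_block alone.

How it is judged:
By the outcome, as a careful person would: the job done as asked, in the order asked, and still so for the second after the job is handed in, with the robot touching nothing.
It also fails if it takes over 120 s, if anything falls off the work surface, if the arm or the gripper's body presses on something with over 40 N, if the wrist force passes 120 N, or if a joint passes its speed limit or range.

ROBOT

A 6-joint arm with a two-finger parallel gripper is mounted at the origin on the work surface. World frame = base frame: x ahead of the robot, y to its left, z up, the work surface at z = 0. Lengths are in mm, angles in degrees, forces in N, time in s.
With the tool pointing down it reaches from about 275 to 725 mm from the base axis. Payload 15.9 kg.
Tool frame: the origin (TCP) lies midway between the tips of the shut fingers; the grasp point (between the pads) lies 19 mm behind it; z points along the fingers, y is the line along which they close (so a half turn about z gives the same grasp; the last joint's range is limited). The gripper opens to 85 mm and grips with 20 to 120 N. Pads are 22 mm wide; open, the fingers measure 114 mm over their backs; the gripper's body (76 mm by 85 mm) begins 54 mm behind the grasp point. The pads swing forward as they close: fully open they stand 13 mm farther back than shut.
Start: joints at [-76.948, 12.198, -1.971, 75.831, 0, 90], TCP at [112.912, -487.069, 198.206] pointing down, gripper open.
Joint ranges: [-170.91, 170.91], [-42.67, 98.43], [-65.05, 77.54], [-120.47, 116.71], [-90, 82.35], [-180, 180]. Speed limits (degrees/s): [108.29, 108.29, 136.94, 147.25, 180, 180].

INTERFACE

Orientations are given as a 3x3 rotation matrix whose columns are the frame's x, y, z axes.
In Python, from bench import status, eyes, order gives the robot as it stands.
- The arm moves only by the tool apply_moves, never from a script. Its argument "rows" is a list of rows, each a list of 7 numbers: the shift along the tool's x, y, z scaled (see below), then the turn, a rotation vector about the tool's x, y, z scaled (see below), then the opening, from -1 (shut) to 1 (fully open). In form: [[x, y, z, wx, wy, wz, hand], ...]. A call has exactly 10 rows; each row shifts and turns the commanded pose from where the row before left it, along the tool's axes as they then stand; what a row does not reach is not made up. The controller multiplies each number of a shift by 20 mm and each number of a turn by 0.1 rad. A row lasts 1/10 s, in which the tool goes at most 50 mm and 8.59 degrees, less where a joint would pass 70% of its speed; a pose out of reach is approached as far as the arm can. A call with a number of a shift or a turn outside -1 to 1 is refused whole. A call with a gripper value outside its range is refused whole. The fingers move at their own pace and stop on an object; "force" is the grip in N (left out, the last holds). Time passes only in rows, so rows that do not move let the fingers close, or fill a call up. It gives the time, the measured TCP pose, the force, the opening and the grip force at its end, in the units of the state.
- status.sense(): the state, without advancing time (a new reading comes with each control period).
- eyes.camera(name): name is "side" or "top"; returns (picture, depth): 480x640x3 uint8, red, green, blue; 480x640 float32, mm along the optical axis (not along the pixel's ray), 0 where there is no reading.
- eyes.camera_info(name): a dict with "K" (3x3 intrinsics, pixels), "rvec" (rotation vector, rad) and "tvec" (3), from world to camera coordinates, as OpenCV has them. Camera axes: x right, y down, z forward; pixel columns grow to the right and rows downward; lengths in mm; the calibration is good to about 2 mm. A picture is of the moment at which its call begins. camera_info takes no time and is no camera call.
- order.sign_off(): hands the job in; it is judged then, once.
The state is a dict: "time_s": time; "joints": joint angles; "dq": joint speeds; "effort": joint torques, N m; "ee_pos": TCP position; "eef_rot": TCP orientation; "force": force on the tool from outside, world axes, zero at the start; "torque": the same for the moment, N m; "grip_width": opening from 0.0 (shut) to 1.0 (fully open); "grip_force": force on a finger pad.
Only numpy, scipy, OpenCV 4.12 (cv2) and the standard library are available. Lean on these libraries where they do the work, as an engineer would, in place of code of your own. Each camera call takes 0.05 s, during which the arm holds its last target. There are 200 camera calls.

## Working session

There is one attempt and no reset: what is moved stays moved. The work goes in short steps, Python scripts to look and compute and a tool call to move; the robot and the scene stay as the last step left them, time stands still between calls to the robot, and variables do not carry over. Pictures are saved under pics/ and viewed, at most 14 in all, crops included, and the job is handed in when it is done.

Besides the shell and the picture viewer there is one more tool, called after "Emit:" in YAML: its name, and indented under it one key for each argument. apply_moves: Moves the arm, as the interface text tells. Shifts and turns lie within -1 to 1; 1 stands for 20 mm of shift or 0.1 rad of turn. Its arguments: {"type":"object","properties":{"rows":{"type":"array"},"force":{"type":"number"}},"required":["rows"]}

```bash
mkdir -p pics; cat > h.py <<'E'
import numpy as np, cv2
from bench import status, eyes, order
def save(name,cam):
    p,d=eyes.camera(cam); cv2.imwrite(f'pics/{name}.png',p[...,::-1]); np.save(f'pics/{name}.npy',d); return p,d
def cam(name):
    i=eyes.camera_info(name); R=cv2.Rodrigues(np.array(i['rvec'],float))[0]; return np.array(i['K']),R,np.array(i['tvec'],float).ravel()
def ray(name,u,v,z):
    K,R,t=cam(name); d=R.T@np.linalg.inv(K)@np.array([u,v,1.]); c=-R.T@t
    return c+d*(z-c[2])/d[2]
def cloud(name,d):
    K,R,t=cam(name); v,u=np.mgrid[:480,:640]
    P=np.stack([(u-K[0,2])/K[0,0]*d,(v-K[1,2])/K[1,1]*d,d],-1)
    return (P-t)@R
E
python3 - <<'E'
from h import *
for c in('top','side'):
    save(c+'0',c); K,R,t=cam(c); print(c,(-R.T@t).round(),K[0,0],R.round(2).tolist())
s=status.sense(); print({k:np.round(v,3).tolist() for k,v in s.items()})
E
```

```text
top [ 357.   12. 1095.] 436.8555444806729 [[-0.01, -1.0, 0.02], [-0.99, 0.01, -0.14], [0.14, -0.02, -0.99]]
side [393. 724. 787.] 548.2016940150735 [[-0.99, -0.16, -0.02], [-0.1, 0.7, -0.71], [0.12, -0.7, -0.7]]
{'time_s': 0.1, 'joints': [-76.948, 12.222, -2.004, 75.828, -0.001, 90.001], 'dq': [0.055, 0.064, 0.11, 0.031, 0.031, 0.112], 'effort': [0.002, -68.724, 48.781, 0.012, 0.0, -0.0], 'ee_pos': [112.841, -486.786, 197.769], 'eef_rot': [[0.974, 0.226, -0.0], [0.226, -0.974, 0.001], [-0.0, -0.001, -1.0]], 'force': [-0.37, 0.388, -0.677], 'torque': [-0.04, 0.017, 0.023], 'grip_force': 0.0, 'grip_width': 1.0}
```

View pics/top0.png

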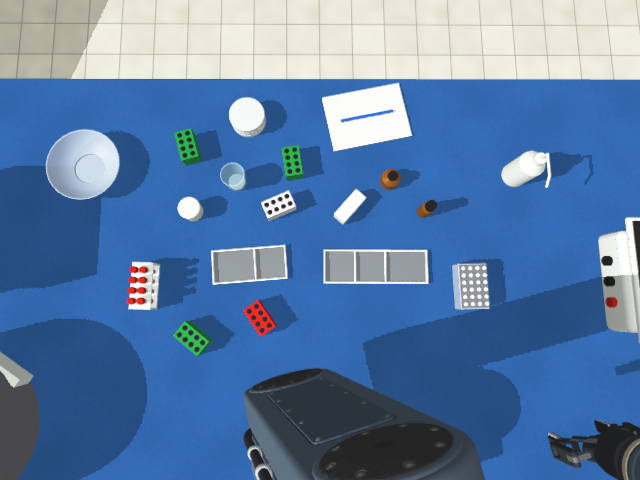

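View pics/side0.png

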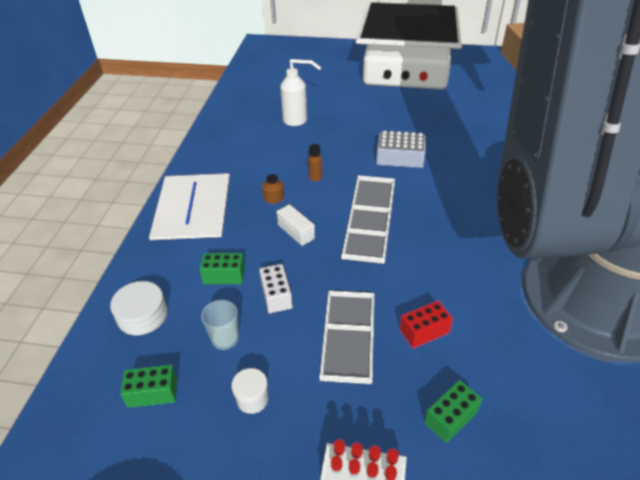

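Candidates in the top view:
- **Slide box:** the white box at (350,206). The notepad at (367,117) is flat, so it isn't it.
- **Tube block:** the silver block at (279,205). The green (187,146), (292,162), (192,338) and red (260,317) ones are look-alikes.
- **Pot:** the small white one at (190,208), against the big white tub at (248,117).
- **Bottles:** short at (390,178), tall at (428,207). The white pump bottle at (525,168) is neither.
- **Beaker:** (233,176).
- **tray3:** x 324–428, long compartment on the right. **tray2:** x 212–287, long compartment on the left.

Next I'll take a close crop and measure.

```bash
cat > m.py <<'E'
from h import *
import sys
p=cv2.imread('pics/top0.png'); d=np.load('pics/top0.npy'); C=cloud('top',d)
cv2.imwrite('pics/crop.png',cv2.resize(p[150:300,170:450],None,fx=2.8,fy=2.8,interpolation=cv2.INTER_CUBIC))
hsv=cv2.cvtColor(p,cv2.COLOR_BGR2HSV)
print('bench z',np.median(C[220:240,230:430,2]).round(1))
# seeds: name, pixel, top height, radius px
for n,u,v,r,zt in [('slide',350,206,26,40),('block',279,205,22,42),('pot',190,208,18,48),('tub',248,117,25,50),('short',390,178,16,56),('tall',430,206,18,86),('beaker',233,176,18,70),('greenR',292,162,24,42),('rack',144,286,34,80),('tip',472,286,36,54)]:
    m=np.zeros(p.shape[:2],np.uint8); cv2.rectangle(m,(u-r,v-r),(u+r,v+r),255,-1)
    X=C[(m>0)&(d>0)]; z=X[:,2]
    T=X[z>10]; top=np.percentile(T[:,2],97); S=T[abs(T[:,2]-top)<5][:,:2]
    rc=cv2.minAreaRect(S.astype(np.float32))
    print(n,'top z',top.round(1),'n',len(S),'rect',np.round(rc[0],1),np.round(rc[1],1),round(rc[2],1),'mean',S.mean(0).round(1))
# colour: rays on top plane
for n,u,v,r,zt in [('slide',350,206,24,40),('block',279,205,21,42)]:
    g=np.zeros(p.shape[:2],np.uint8); g[v-r:v+r,u-r:u+r]=255
    mm=((hsv[...,1]<60)&(hsv[...,2]>200)&(g>0)).astype(np.uint8)
    c=max(cv2.findContours(mm,0,1)[0],key=cv2.contourArea)
    W=np.array([ray('top',*q[0],zt)[:2] for q in c],np.float32); rc=cv2.minAreaRect(W); print(n,'colour',np.round(rc[0],1),np.round(rc[1],1),round(rc[2],1))
# trays outer: white rim+grey
for n,x0,x1 in [('tray2',205,295),('tray3',317,435)]:
    mm=np.zeros(p.shape[:2],np.uint8); mm[238:295,x0:x1]=(hsv[238:295,x0:x1,1]<70)*255
    c=max(cv2.findContours(mm,0,1)[0],key=cv2.contourArea)
    W=np.array([ray('top',*q[0],12)[:2] for q in c],np.float32); rc=cv2.minAreaRect(W); print(n,np.round(rc[0],1),np.round(rc[1],1),round(rc[2],1))
E
python3 m.py
```

```text
bench z 0.6
slide top z 44.3 n 340 rect [592.9 -97.4] [33.4 83.9] 47.8 mean [592.2 -97. ]
block top z 45.9 n 450 rect [596.2  79.3] [44.1 76. ] 23.5 mean [595.7  79.3]
pot top z 51.9 n 316 rect [587.9 295.3] [51.1 52.6] 88.7 mean [587.5 296.3]
tub top z 48.2 n 727 rect [828.3 159.8] [87.7 85.8] 1.7 mean [828.2 159.2]
short top z 58.8 n 68 rect [ 664.4 -203.2] [23.  22.8] 12.2 mean [ 664.3 -203.4]
tall top z 88.6 n 82 rect [ 583.5 -287.7] [23.5 23. ] 42.8 mean [ 583.  -287.2]
beaker top z 72.7 n 99 rect [663.7 187.8] [58.1 57. ] 45.4 mean [665.  190.1]
greenR top z 46.2 n 400 rect [707.1  45. ] [76.7 43.8] 8.4 mean [706.9  45.4]
rack top z 82.3 n 306 rect [400.3 401.5] [38.5 87.5] 87.2 mean [399.5 401.4]
tip top z 56.3 n 708 rect [ 392.3 -390.6] [103.3  64.9] 1.0 mean [ 390.  -390.5]
slide colour [591.7 -95.9] [34.4 90.6] 48.0
block colour [597.3  79.3] [43.6 75.4] 23.6
tray2 [452.1 152.3] [ 85.8 185.7] 4.2
tray3 [ 444.6 -162. ] [261.3  85. ] 89.6
```

View pics/crop.png

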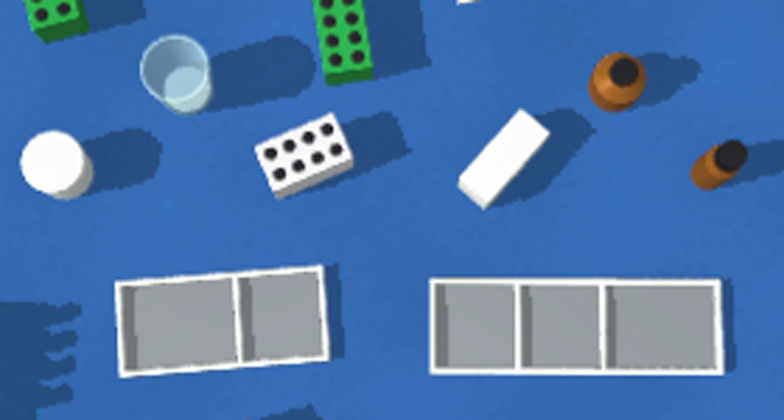

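The crop confirms the choices: slide box, silver block, pot, both bottles and the beaker are as listed. tray3's long compartment is at its −y end and tray2's at its +y end.

```bash
cat > go.py <<'E'
# go.py x y z phi : total units still to go, along the present tool axes
import sys; from h import *
s=status.sense(); R=np.array(s['eef_rot']); p=np.array(s['ee_pos'])
x,y,z,ph=map(float,sys.argv[1:5]); f=np.radians(ph)
G=np.array([[np.cos(f),np.sin(f),0],[np.sin(f),-np.cos(f),0],[0,0,-1]])
rv=cv2.Rodrigues(R.T@G)[0].ravel()/0.1
print('t',s['time_s'],'pos',p.round(1),'phi',np.degrees(np.arctan2(R[1,0],R[0,0])).round(2),'turn',rv.round(2))
for n,Q in(('now',R),('after turn',G)): print(n,(Q.T@(np.array([x,y,z])-p)/20).round(2))
E
echo
```

Emit:
apply_moves:
  rows:
    - [0,0,0.4,0,0,0.964,1]
    - [0,0,0.4,0,0,0.964,1]
    - [0,0,0.4,0,0,0.964,1]
    - [0,0,0.4,0,0,0.964,1]
    - [0,0,0.4,0,0,0.964,1]
    - [0,0,0.4,0,0,0.964,1]
    - [0,0,0.4,0,0,0.964,1]
    - [0,0,0.4,0,0,0.964,1]
    - [0,0,0.4,0,0,0.964,1]
    - [0,0,0.4,0,0,0.964,1]
  force: 40

```text
time_s: 1.1
ee_pos: [112.9, -486.8, 117.6]
eef_rot: [[0.738, -0.674, -0.0], [-0.674, -0.738, 0.001], [-0.001, -0.0, -1.0]]
force: [-0.6, -0.2, 1.0]
grip_width: 0.997
grip_force: 0.0
```

```bash
python3 go.py 592.5 -97.2 100 -42.2
```

```text
t 1.1 pos [ 112.9 -486.8  117.6] phi -42.41 turn [-0.    0.01 -0.04]
now [  4.57 -30.56   0.89]
after turn [  4.68 -30.54   0.88]
```

Emit:
apply_moves:
  rows:
    - [0.152,-1,0,0,0,0,1]
    - [0.152,-1,0,0,0,0,1]
    - [0.152,-1,0,0,0,0,1]
    - [0.152,-1,0,0,0,0,1]
    - [0.152,-1,0,0,0,0,1]
    - [0.152,-1,0,0,0,0,1]
    - [0.152,-1,0,0,0,0,1]
    - [0.152,-1,0,0,0,0,1]
    - [0.152,-1,0,0,0,0,1]
    - [0.152,-1,0,0,0,0,1]

```text
time_s: 2.1
ee_pos: [270.2, -358.5, 118.0]
eef_rot: [[0.741, -0.672, -0.0], [-0.672, -0.741, 0.0], [-0.0, -0.0, -1.0]]
force: [-0.0, -0.7, -0.7]
grip_width: 1.0
grip_force: 0.0
```

Emit:
apply_moves:
  rows:
    - [0.152,-1,0,0,0,0,1]
    - [0.152,-1,0,0,0,0,1]
    - [0.152,-1,0,0,0,0,1]
    - [0.152,-1,0,0,0,0,1]
    - [0.152,-1,0,0,0,0,1]
    - [0.152,-1,0,0,0,0,1]
    - [0.152,-1,0,0,0,0,1]
    - [0.152,-1,0,0,0,0,1]
    - [0.152,-1,0,0,0,0,1]
    - [0.152,-1,0,0,0,0,1]

```text
time_s: 3.1
ee_pos: [386.4, -274.4, 120.8]
eef_rot: [[0.793, -0.608, 0.032], [-0.609, -0.792, 0.042], [-0.0, -0.052, -0.999]]
force: [-0.6, 0.3, -0.2]
grip_width: 1.001
grip_force: 0.0
```

Emit:
apply_moves:
  rows:
    - [0.152,-1,0,0,0,0,1]
    - [0.152,-1,0,0,0,0,1]
    - [0.152,-1,0,0,0,0,1]
    - [0.152,-1,0,0,0,0,1]
    - [0.152,-1,0,0,0,0,1]
    - [0.152,-1,0,0,0,0,1]
    - [0.152,-1,0,0,0,0,1]
    - [0.152,-1,0,0,0,0,1]
    - [0.152,-1,0,0,0,0,1]
    - [0.152,-0.9,0,0,0,0,1]

```text
time_s: 4.1
ee_pos: [467.2, -209.5, 139.2]
eef_rot: [[0.871, -0.487, 0.066], [-0.491, -0.863, 0.119], [-0.001, -0.136, -0.991]]
force: [0.4, -0.3, 0.5]
grip_width: 1.001
grip_force: 0.0
```

```bash
python3 go.py 592.5 -97.2 10 -42.2; python3 - <<'E'
from h import *
p,d=save('a1','side'); cv2.imwrite('pics/a1c.png',cv2.resize(p[100:300,180:420,::-1],None,fx=2.5,fy=2.5))
E
```

```text
t 4.1 pos [ 467.2 -209.5  139.2] phi -29.42 turn [-1.36  0.16  2.23]
now [ 2.7  -7.01  7.48]
after turn [ 0.87 -8.37  6.46]
```

View pics/a1c.png

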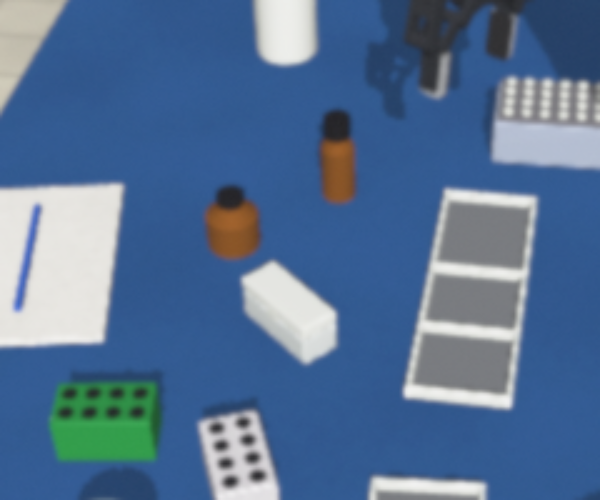

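The picture shows the gripper at the upper right, near (440,50) in the crop. The slide box at (290,310) is untouched. At full speed the tool tilted because it hit the joint-speed limit, so I'll straighten it and move more slowly.

Emit:
apply_moves:
  rows:
    - [0,0,0,-0.34,0.04,0.56,1]
    - [0,0,0,-0.34,0.04,0.56,1]
    - [0,0,0,-0.34,0.04,0.56,1]
    - [0,0,0,-0.34,0.04,0.56,1]
    - [0,0,0,0,0,0,1]
    - [0,0,0,0,0,0,1]
    - [0,0,0,0,0,0,1]
    - [0,0,0,0,0,0,1]
    - [0,0,0,0,0,0,1]
    - [0,0,0,0,0,0,1]

```text
time_s: 5.15
ee_pos: [422.8, -275.3, 139.2]
eef_rot: [[0.812, -0.582, 0.034], [-0.583, -0.81, 0.058], [-0.007, -0.067, -0.998]]
force: [-0.2, -1.0, -0.4]
grip_width: 1.0
grip_force: 0.0
```

```bash
python3 go.py 592.5 -97.2 100 -42.2; python3 -c "
from h import *; s=status.sense(); print(s['joints'],s['dq'])"
```

```text
t 5.15 pos [ 422.8 -275.3  139.2] phi -35.67 turn [-0.67  0.11  1.14]
now [  1.71 -12.02   2.76]
after turn [  0.3  -12.3    1.96]
[-35.72617913  14.12342119  -8.20919227  68.05712981   3.8490937
 179.94427946] [-0.14834975  0.00420866 -0.03050926 -0.00203809  0.03269784 -0.01950483]
```

Joint 6 reached its 180° limit. I'll switch to the opposite grasp, phi = 137.8.

Emit:
apply_moves:
  rows:
    - [0,0,0,-0.67,0.11,0,1]
    - [0,0,0,0,0,-1,1]
    - [0,0,0,0,0,-1,1]
    - [0,0,0,0,0,-1,1]
    - [0,0,0,0,0,-1,1]
    - [0,0,0,0,0,-1,1]
    - [0,0,0,0,0,-1,1]
    - [0,0,0,0,0,-1,1]
    - [0,0,0,0,0,-1,1]
    - [0,0,0,0,0,-1,1]

```text
time_s: 6.15
ee_pos: [416.2, -284.9, 139.3]
eef_rot: [[0.956, 0.294, 0.009], [0.293, -0.956, 0.006], [0.011, -0.003, -1.0]]
force: [0.1, 1.0, -0.2]
grip_width: 1.002
grip_force: 0.0
```

Emit:
apply_moves:
  rows:
    - [0,0,0,0,0,-1,1]
    - [0,0,0,0,0,-1,1]
    - [0,0,0,0,0,-1,1]
    - [0,0,0,0,0,-1,1]
    - [0,0,0,0,0,-1,1]
    - [0,0,0,0,0,-1,1]
    - [0,0,0,0,0,-1,1]
    - [0,0,0,0,0,-1,1]
    - [0,0,0,0,0,-1,1]
    - [0,0,0,0,0,-1,1]

```text
time_s: 7.15
ee_pos: [416.2, -284.9, 139.2]
eef_rot: [[0.269, 0.963, 0.009], [0.963, -0.27, 0.006], [0.008, 0.007, -1.0]]
force: [0.5, 0.0, -0.3]
grip_width: 0.998
grip_force: 0.0
```

Emit:
apply_moves:
  rows:
    - [0,0,0,0,0,-1,1]
    - [0,0,0,0,0,-1,1]
    - [0,0,0,0,0,-1,1]
    - [0,0,0,0,0,-1,1]
    - [0,0,0,0,0,-1,1]
    - [0,0,0,0,0,-1,1]
    - [0,0,0,0,0,-1,1]
    - [0,0,0,0,0,-1,1]
    - [0,0,0,0,0,-1,1]
    - [0,0,0,0,0,0,1]

```text
time_s: 8.15
ee_pos: [416.2, -284.9, 139.2]
eef_rot: [[-0.585, 0.811, 0.009], [0.811, 0.585, 0.006], [-0.001, 0.011, -1.0]]
force: [-0.1, 0.2, -0.3]
grip_width: 0.999
grip_force: 0.0
```

```bash
python3 go.py 592.5 -97.2 100 137.8; python3 -c "
from h import *; s=status.sense(); print(s['joints'])"
```

```text
t 8.15 pos [ 416.2 -284.9  139.2] phi 125.79 turn [ 0.11  0.02 -2.1 ]
now [ 2.46 12.62  2.1 ]
after turn [-0.23 12.87  1.96]
[-34.79275561  13.51973184  -8.8728117   67.36244951   0.57839568
  19.41428883]
```

Next I turn the last bit and travel, slowly.

Emit:
apply_moves:
  rows:
    - [0,0,0,0.11,0.02,-0.7,1]
    - [0,0,0,0,0,-0.7,1]
    - [0,0,0,0,0,-0.7,1]
    - [0,0.9,0,0,0,0,1]
    - [0,0.9,0,0,0,0,1]
    - [0,0.9,0,0,0,0,1]
    - [0,0.9,0,0,0,0,1]
    - [0,0.9,0,0,0,0,1]
    - [0,0.9,0,0,0,0,1]
    - [0,0.9,0,0,0,0,1]

```text
time_s: 9.15
ee_pos: [501.4, -191.1, 139.2]
eef_rot: [[-0.738, 0.675, -0.001], [0.675, 0.738, 0.001], [0.001, 0.0, -1.0]]
force: [0.2, 0.7, -0.3]
grip_width: 1.003
grip_force: 0.0
```

Emit:
apply_moves:
  rows:
    - [0,0.9,0,0,0,0,1]
    - [0,0.9,0,0,0,0,1]
    - [0,0.9,0,0,0,0,1]
    - [0,0.9,0,0,0,0,1]
    - [0,0.9,0,0,0,0,1]
    - [0,0.9,0,0,0,0,1]
    - [0,0.9,0,0,0,0,1]
    - [0,0.3,0,0,0,0,1]
    - [0,0,0,0,0,0,1]
    - [0,0,0,0,0,0,1]

```text
time_s: 10.15
ee_pos: [589.5, -94.4, 139.2]
eef_rot: [[-0.74, 0.673, -0.001], [0.673, 0.74, 0.0], [0.001, -0.0, -1.0]]
force: [-0.3, -0.7, -0.1]
grip_width: 1.002
grip_force: 0.0
```

```bash
python3 go.py 592.5 -97.2 10 137.8
```

```text
t 10.15 pos [589.5 -94.4 139.2] phi 137.7 turn [-0.   -0.01 -0.02]
now [-0.21  0.    6.46]
after turn [-0.2  -0.    6.46]
```

Emit:
apply_moves:
  rows:
    - [-0.2,0,0.8,0,0,0,1]
    - [0,0,0.8,0,0,0,1]
    - [0,0,0.8,0,0,0,1]
    - [0,0,0.8,0,0,0,1]
    - [0,0,0.8,0,0,0,1]
    - [0,0,0.8,0,0,0,1]
    - [0,0,0.8,0,0,0,1]
    - [0,0,0.5,0,0,0,1]
    - [0,0,0.4,0,0,0,1]
    - [0,0,0,0,0,0,1]

```text
time_s: 11.15
ee_pos: [591.9, -97.0, 8.6]
eef_rot: [[-0.739, 0.673, -0.002], [0.673, 0.739, 0.001], [0.002, -0.001, -1.0]]
force: [1.1, 1.0, 0.3]
grip_width: 0.997
grip_force: 0.0
```

Emit:
apply_moves:
  rows:
    - [0,0,0,0,0,0,-1]
    - [0,0,0,0,0,0,-1]
    - [0,0,0,0,0,0,-1]
    - [0,0,0,0,0,0,-1]
    - [0,0,0,0,0,0,-1]
    - [0,0,0,0,0,0,-1]
    - [0,0,0,0,0,0,-1]
    - [0,0,0,0,0,0,-1]
    - [0,0,0,0,0,0,-1]
    - [0,0,0,0,0,0,-1]
  force: 40

```text
time_s: 12.15
ee_pos: [592.6, -96.8, 9.2]
eef_rot: [[-0.74, 0.673, -0.001], [0.673, 0.74, 0.001], [0.001, 0.0, -1.0]]
force: [-0.1, 0.6, 0.2]
grip_width: 0.0
grip_force: 0.0
```

```bash
python3 go.py 592.5 -97.2 90 137.8; python3 -c "
from h import *
for c in ['side']:
  p,d=save('g1',c); cv2.imwrite('pics/g1c.png',cv2.resize(p[120:300,200:400,::-1],None,fx=3,fy=3))"
```

```text
t 12.15 pos [592.6 -96.8   9.2] phi 137.71 turn [ 0.   -0.01 -0.02]
now [-0.01 -0.02 -4.04]
after turn [-0.01 -0.02 -4.04]
```

View pics/g1c.png

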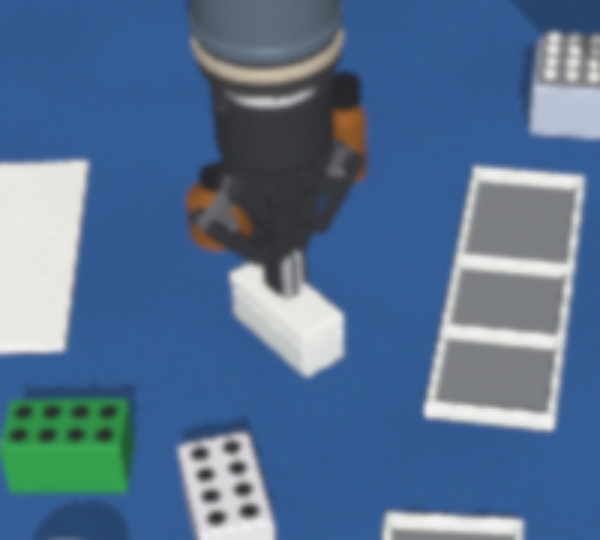

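The picture shows the shut fingers at or above the top of the box, tips near (285,290) in the crop, not around it. I'll measure where the tips really are.

```bash
python3 - <<'E'
from h import *
p=cv2.imread('pics/g1.png'); d=np.load('pics/g1.npy'); C=cloud('side',d)
# crop px -> full: u=200+x/3, v=120+y/3
for x,y in [(270,285),(285,290),(298,290),(285,270),(280,240),(250,285),(310,310),(320,300)]:
    u,v=200+x//3,120+y//3; print((u,v),p[v,u],C[v,u].round())
m=(p.max(2)<70)&(d>0); m[:,:200]=0;m[:,400:]=0;m[260:]=0
X=C[m]; X=X[(abs(X[:,0]-592)<90)&(abs(X[:,1]+97)<90)&(X[:,2]>5)]; print(np.percentile(X[:,2],[0,1,5,50]).round())
i=X[:,2].argsort()[:8]; print(X[i].round())
T=C[(p.min(2)>170)&(d>0)]; T=T[(abs(T[:,0]-592)<70)&(abs(T[:,1]+97)<70)]; print('box z',np.percentile(T[:,2],[50,90,98]).round(), T[T[:,2]>30][:,:2].mean(0).round())
E
```

```text
(290, 215) [93 93 93] [597. -83.  59.]
(295, 216) [150 147 146] [587. -84.  56.]
(299, 216) [162 160 158] [581. -90.  51.]
(295, 210) [162 159 157] [587. -85.  71.]
(293, 200) [58 53 53] [589. -82.  99.]
(283, 215) [228 232 231] [ 617. -102.   39.]
(303, 223) [227 231 230] [571. -82.  40.]
(306, 220) [224 228 227] [567. -92.  41.]
[ 56.  85. 100. 237.]
[[ 594.  -86.   56.]
 [ 660. -187.   58.]
 [ 597.  -83.   61.]
 [ 593.  -84.   61.]
 [ 595.  -80.   61.]
 [ 593.  -85.   62.]
 [ 597.  -84.   63.]
 [ 595.  -81.   63.]]
box z [ 36.  42. 430.] [590. -84.]
```

The tips are about 40 mm higher than reported. I'll lift clear and measure the shut tips properly.

Emit:
apply_moves:
  rows:
    - [0,0,-0.5,0,0,0,-1]
    - [0,0,-0.5,0,0,0,-1]
    - [0,0,-0.5,0,0,0,-1]
    - [0,0,-0.5,0,0,0,-1]
    - [0,0,-0.5,0,0,0,-1]
    - [0,0,-0.5,0,0,0,-1]
    - [0,0,-0.5,0,0,0,-1]
    - [0,0,-0.5,0,0,0,-1]
    - [0,0,0,0,0,0,-1]
    - [0,0,0,0,0,0,-1]

```text
time_s: 13.2
ee_pos: [592.7, -96.9, 89.2]
eef_rot: [[-0.74, 0.673, -0.001], [0.673, 0.74, 0.001], [0.001, 0.0, -1.0]]
force: [-0.1, -0.2, -0.6]
grip_width: 0.0
grip_force: 0.0
```

```bash
python3 - <<'E'
from h import *
print(np.round(status.sense()['ee_pos'],1))
p,d=save('g2','side'); C=cloud('side',d)
g=p[100:280,200:400,::-1]; cv2.imwrite('pics/g2c.png',cv2.resize(g,None,fx=3,fy=3,interpolation=cv2.INTER_CUBIC))
m=(d>0)&(abs(C[...,0]-592)<30)&(abs(C[...,1]+97)<30)&(C[...,2]>55)&(C[...,2]<125)
v,u=np.nonzero(m); X=C[m]
for lo in range(55,125,10):
    s=X[(X[:,2]>=lo)&(X[:,2]<lo+10)]
    if len(s): print(lo,len(s),'x',s[:,0].min().round(),s[:,0].max().round(),'y',s[:,1].min().round(),s[:,1].max().round())
K,R,t=cam('side'); q=K@(R@np.array(status.sense()['ee_pos'])+t); print('TCP projects',(q[:2]/q[2]).round(), 'crop',((q[:2]/q[2]-[200,100])*3).round())
E
```

```text
[592.7 -96.9  89.2]
115 1 x 593.0 593.0 y -91.0 -91.0
TCP projects [293. 199.] crop [279. 297.]
```

View pics/g2c.png

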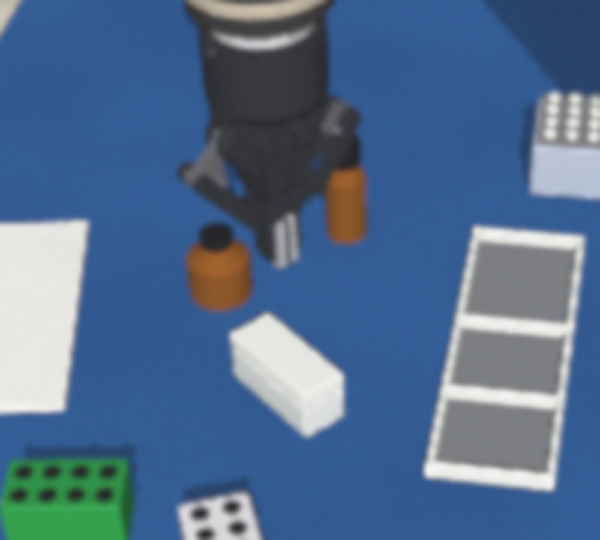

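```bash
python3 - <<'E'
from h import *
for n,z0 in (('g1',9.2),('g2',89.2)):
    p=cv2.imread(f'pics/{n}.png'); d=np.load(f'pics/{n}.npy'); C=cloud('side',d)
    m=(d>0)&(np.hypot(C[...,0]-592.6,C[...,1]+96.9)<35)&(C[...,2]>z0+34)&(C[...,2]<z0+80)&(C[...,2]>46)
    X=C[m]; print(n,len(X),'zmin-z0',np.sort(X[:,2])[:6].round(1)-z0)
    e=np.array([.672,.741])
    for lo in(35,45,55,65):
        s=X[(X[:,2]-z0>=lo)&(X[:,2]-z0<lo+10)][:,:2]-[592.6,-96.9]
        if len(s): a=s@e; b=s@[-.741,.672]; print(lo,len(s),'along close',a.min().round(1),a.max().round(1),'across',b.min().round(1),b.max().round(1))
# side image: visible tip of g2 by eye: bottom of grey pads
K,R,t=cam('side')
for z in (89,109,119,124,129,134,139):
    q=K@(R@np.array([592.6,-96.9,z])+t); print(z,(q[:2]/q[2]).round(1))
p=cv2.imread('pics/g2.png'); print([ (v,p[v,294].tolist()) for v in range(182,196)])
E
```

```text
g1 219 zmin-z0 [37.5 37.8 38.2 38.4 39.2 39.5]
35 31 along close -11.2 11.6 across -4.7 14.4
45 55 along close -13.3 13.9 across -8.3 14.6
55 59 along close -14.1 13.5 across -3.4 14.2
65 37 along close -14.5 13.8 across 1.5 13.5
g2 261 zmin-z0 [36.  36.2 36.3 36.4 37.  37. ]
35 44 along close -14.9 12.2 across -4.8 15.1
45 64 along close -13.4 14.9 across -2.8 13.8
55 64 along close -14.6 13.9 across -6.7 13.5
65 51 along close -14.4 15.1 across 1.4 14.5
89 [292.8 199. ]
109 [292.2 191.1]
119 [292.  187.1]
124 [291.8 185.1]
129 [291.7 183.1]
134 [291.5 181. ]
139 [291.4 178.9]
[(182, [160, 156, 155]), (183, [161, 157, 156]), (184, [160, 157, 155]), (185, [159, 156, 154]), (186, [160, 156, 154]), (187, [162, 155, 152]), (188, [157, 141, 133]), (189, [153, 117, 98]), (190, [150, 98, 64]), (191, [151, 94, 54]), (192, [152, 94, 54]), (193, [151, 94, 53]), (194, [150, 93, 52]), (195, [151, 94, 52])]
```

The tool pose reads about 35 mm too low, the same at both heights, with no sideways offset. I'll allow for that in z. Now I open, go down to a reported z of about −22 (tip at about 12), and grip.

Emit:
apply_moves:
  rows:
    - [0,0,0,0,0,0,1]
    - [0,0,0,0,0,0,1]
    - [0,0,0,0,0,0,1]
    - [0,0,0,0,0,0,1]
    - [0,0,0,0,0,0,1]
    - [0,0,0,0,0,0,1]
    - [0,0,0,0,0,0,1]
    - [0,0,0.4,0,0,0,1]
    - [0,0,0.6,0,0,0,1]
    - [0,0,0.6,0,0,0,1]

```text
time_s: 14.25
ee_pos: [592.4, -96.8, 55.9]
eef_rot: [[-0.74, 0.673, -0.001], [0.673, 0.74, 0.001], [0.001, -0.0, -1.0]]
force: [-0.3, 0.0, -0.2]
grip_width: 1.001
grip_force: 0.0
```

Emit:
apply_moves:
  rows:
    - [0,0,0.5,0,0,0,1]
    - [0,0,0.5,0,0,0,1]
    - [0,0,0.5,0,0,0,1]
    - [0,0,0.5,0,0,0,1]
    - [0,0,0.5,0,0,0,1]
    - [0,0,0.5,0,0,0,1]
    - [0,0,0.5,0,0,0,1]
    - [0,0,0.4,0,0,0,1]
    - [0,0,0,0,0,0,1]
    - [0,0,0,0,0,0,1]

```text
time_s: 15.25
ee_pos: [592.6, -96.8, -20.7]
eef_rot: [[-0.74, 0.673, -0.001], [0.673, 0.74, 0.001], [0.001, -0.0, -1.0]]
force: [0.2, -0.4, 0.0]
grip_width: 0.998
grip_force: 0.0
```

Emit:
apply_moves:
  rows:
    - [0,0,0,0,0,0,-1]
    - [0,0,0,0,0,0,-1]
    - [0,0,0,0,0,0,-1]
    - [0,0,0,0,0,0,-1]
    - [0,0,0,0,0,0,-1]
    - [0,0,0,0,0,0,-1]
    - [0,0,0,0,0,0,-1]
    - [0,0,0,0,0,0,-1]
    - [0,0,0,0,0,0,-1]
    - [0,0,0,0,0,0,-1]
  force: 40

```text
time_s: 16.25
ee_pos: [592.9, -96.8, -20.4]
eef_rot: [[-0.74, 0.673, 0.0], [0.673, 0.74, 0.001], [0.0, 0.0, -1.0]]
force: [-0.8, 0.4, 5.8]
grip_width: 0.388
grip_force: 40.6
```

Gripped: the width is 33 mm. Now I lift and turn to phi = 89.6.

Emit:
apply_moves:
  rows:
    - [0,0,-0.4,0,0,0,-1]
    - [0,0,-0.5,0,0,0,-1]
    - [0,0,-0.6,0,0,0,-1]
    - [0,0,-0.6,0,0,0,-1]
    - [0,0,-0.6,0,0,0,-1]
    - [0,0,-0.6,0,0,0,-1]
    - [0,0,-0.4,0,0,0,-1]
    - [0,0,-0.3,0,0,0,-1]
    - [0,0,0,0,0,0.4,-1]
    - [0,0,0,0,0,0.7,-1]

```text
time_s: 17.25
ee_pos: [592.6, -96.8, 59.4]
eef_rot: [[-0.66, 0.751, -0.001], [0.751, 0.66, 0.001], [0.001, -0.0, -1.0]]
force: [-0.3, 0.1, -1.3]
grip_width: 0.397
grip_force: 39.9
```

Emit:
apply_moves:
  rows:
    - [0,0,0,0,0,0.9,-1]
    - [0,0,0,0,0,0.9,-1]
    - [0,0,0,0,0,0.9,-1]
    - [0,0,0,0,0,0.9,-1]
    - [0,0,0,0,0,0.9,-1]
    - [0,0,0,0,0,0.9,-1]
    - [0,0,0,0,0,0.9,-1]
    - [0,0,0,0,0,0.6,-1]
    - [0,0,0,0,0,0.4,-1]
    - [0,0,0,0,0,0,-1]

```text
time_s: 18.25
ee_pos: [592.4, -96.8, 59.1]
eef_rot: [[0.008, 1.0, -0.001], [1.0, -0.008, 0.001], [0.001, -0.001, -1.0]]
force: [0.3, -0.6, 0.2]
grip_width: 0.394
grip_force: 39.9
```

```bash
python3 go.py 444.1 -238 -17.5 89.6
python3 - <<'E'
# second look at the tray corners from the side view
from h import *
p=cv2.imread('pics/side0.png'); hsv=cv2.cvtColor(p,cv2.COLOR_BGR2HSV)
for n,(u0,u1,v0,v1) in {'tray2':(312,385,285,388),'tray3':(338,400,172,266)}.items():
    m=np.zeros(p.shape[:2],np.uint8); m[v0:v1,u0:u1]=(hsv[v0:v1,u0:u1,1]<70)*255
    c=max(cv2.findContours(m,0,1)[0],key=cv2.contourArea)
    W=np.array([ray('side',*q[0],12)[:2] for q in c],np.float32); r=cv2.minAreaRect(W); print(n,np.round(r[0],1),np.round(r[1],1),round(r[2],1))
E
```

```text
t 18.25 pos [592.4 -96.8  59.1] phi 89.54 turn [-0.01 -0.01 -0.01]
now [-7.12 -7.35  3.84]
after turn [-7.11 -7.37  3.83]
tray2 [449.7 156.3] [ 86.7 194. ] 4.1
tray3 [ 442.  -156.2] [274.9  87.4] 89.2
```

Emit:
apply_moves:
  rows:
    - [-0.4,-0.4,0,0,0,0,-1]
    - [-0.6,-0.6,0,0,0,0,-1]
    - [-0.7,-0.7,0,0,0,0,-1]
    - [-0.7,-0.7,0,0,0,0,-1]
    - [-0.7,-0.8,0,0,0,0,-1]
    - [-0.7,-0.8,0,0,0,0,-1]
    - [-0.7,-0.8,0,0,0,0,-1]
    - [-0.7,-0.7,0,0,0,0,-1]
    - [-0.7,-0.7,0,0,0,0,-1]
    - [-0.7,-0.7,0,0,0,0,-1]

```text
time_s: 19.25
ee_pos: [451.7, -228.9, 59.3]
eef_rot: [[0.007, 1.0, -0.001], [1.0, -0.007, 0.001], [0.001, -0.001, -1.0]]
force: [-0.3, -0.7, 0.0]
grip_width: 0.39
grip_force: 39.9
```

Emit:
apply_moves:
  rows:
    - [-0.4,-0.4,0,0,0,0,-1]
    - [-0.1,-0.1,0,0,0,0,-1]
    - [0,0,0.5,0,0,0,-1]
    - [0,0,0.5,0,0,0,-1]
    - [0,0,0.5,0,0,0,-1]
    - [0,0,0.5,0,0,0,-1]
    - [0,0,0.4,0,0,0,-1]
    - [0,0,0.4,0,0,0,-1]
    - [0,0,0.3,0,0,0,-1]
    - [0,0,0,0,0,0,-1]

```text
time_s: 20.25
ee_pos: [443.1, -237.5, -3.6]
eef_rot: [[0.007, 1.0, -0.002], [1.0, -0.007, 0.001], [0.001, -0.002, -1.0]]
force: [-0.5, 0.2, -1.0]
grip_width: 0.393
grip_force: 39.9
```

```bash
python3 go.py 444.0 -238 -17.4 89.6; python3 - <<'E'
from h import *
save('p1s','side')
p,d=save('p1','side'); cv2.imwrite('pics/p1c.png',cv2.resize(p[100:280,290:450,::-1],None,fx=3,fy=3,interpolation=cv2.INTER_CUBIC))
E
```

```text
t 20.25 pos [ 443.1 -237.5   -3.6] phi 89.58 turn [-0.02 -0.01 -0.  ]
now [-0.03  0.05  0.69]
after turn [-0.03  0.05  0.69]
```

View pics/p1c.png

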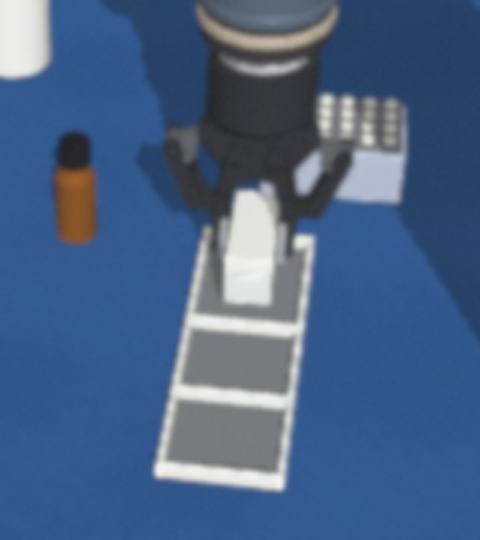

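The box is level and centred over the long compartment, at crop (250,280). Next I lower it the last 14 mm, release and rise.

Emit:
apply_moves:
  rows:
    - [0,0.05,0.2,0,0,0,-1]
    - [0,0,0.2,0,0,0,-1]
    - [0,0,0.1,0,0,0,-1]
    - [0,0,0.1,0,0,0,-1]
    - [0,0,0.05,0,0,0,-1]
    - [0,0,0.03,0,0,0,-1]
    - [0,0,0,0,0,0,-1]
    - [0,0,0,0,0,0,-1]
    - [0,0,0,0,0,0,-1]
    - [0,0,0,0,0,0,-1]

```text
time_s: 21.35
ee_pos: [444.6, -237.7, -16.3]
eef_rot: [[0.007, 1.0, -0.001], [1.0, -0.007, 0.001], [0.001, -0.001, -1.0]]
force: [0.7, 0.8, -0.9]
grip_width: 0.393
grip_force: 39.9
```

Emit:
apply_moves:
  rows:
    - [0,0,0.04,0,0,0,-1]
    - [0,0,0.04,0,0,0,-1]
    - [0,0,0.02,0,0,0,-1]
    - [0,0,0,0,0,0,-1]
    - [0,0,0,0,0,0,-1]
    - [0,0,0,0,0,0,-1]
    - [0,0,0,0,0,0,-1]
    - [0,0,0,0,0,0,-1]
    - [0,0,0,0,0,0,-1]
    - [0,0,0,0,0,0,-1]

```text
time_s: 22.35
ee_pos: [444.6, -237.8, -17.4]
eef_rot: [[0.007, 1.0, -0.0], [1.0, -0.007, 0.0], [0.0, -0.0, -1.0]]
force: [-6.9, 4.1, 21.7]
grip_width: 0.394
grip_force: 42.7
```

Emit:
apply_moves:
  rows:
    - [0,0,0,0,0,0,1]
    - [0,0,0,0,0,0,1]
    - [0,0,0,0,0,0,1]
    - [0,0,0,0,0,0,1]
    - [0,0,0,0,0,0,1]
    - [0,0,0,0,0,0,1]
    - [0,0,-0.4,0,0,0,1]
    - [0,0,-0.7,0,0,0,1]
    - [0,0,-0.9,0,0,0,1]
    - [0,0,-0.9,0,0,0,1]

```text
time_s: 23.35
ee_pos: [444.5, -237.7, 40.8]
eef_rot: [[0.007, 1.0, -0.001], [1.0, -0.007, 0.001], [0.001, -0.001, -1.0]]
force: [0.1, -0.0, -0.3]
grip_width: 1.003
grip_force: 0.0
```

Emit:
apply_moves:
  rows:
    - [0.4,0.1,-0.9,0,0,0,1]
    - [0.7,0.2,-0.9,0,0,0,1]
    - [0.9,0.25,-0.3,0,0,0,1]
    - [0.9,0.25,0,0,0,0,1]
    - [0.9,0.25,0,0,0,0,1]
    - [0.9,0.25,0,0,0,0,1]
    - [0.9,0.25,0,0,0,0,1]
    - [0.9,0.25,0,0,0,0,1]
    - [0.9,0.25,0,0,0,0,1]
    - [0.9,0.25,0,0,0,0,1]

```text
time_s: 24.35
ee_pos: [492.0, -71.4, 82.3]
eef_rot: [[0.007, 1.0, -0.0], [1.0, -0.007, 0.001], [0.001, -0.0, -1.0]]
force: [0.2, -0.0, 0.1]
grip_width: 1.001
grip_force: 0.0
```

Emit:
apply_moves:
  rows:
    - [0.9,0.25,0,0,0,0,1]
    - [0.9,0.25,0,0,0,0,1]
    - [0.9,0.25,0,0,0,0,1]
    - [0.9,0.25,0,0,0,0,1]
    - [0.9,0.25,0,0,0,0,1]
    - [0.9,0.25,0,0,0,0,1]
    - [0.9,0.25,0,0,0,0,1]
    - [0.9,0.25,0,0,0,0,1]
    - [0.9,0.25,0,0,0,0,1]
    - [0.9,0.25,0,0,0,0,1]

```text
time_s: 25.35
ee_pos: [543.3, 108.3, 82.4]
eef_rot: [[0.007, 1.0, -0.0], [1.0, -0.007, 0.001], [0.001, -0.0, -1.0]]
force: [1.4, -0.4, 0.1]
grip_width: 1.0
grip_force: 0.0
```

```bash
python3 go.py 587.7 295.8 -17 90; python3 - <<'E'
from h import *
p,d=save('c1','top'); C=cloud('top',d); np.set_printoptions(suppress=True)
m=(d>0)&(abs(C[...,0]-444)<35)&(abs(C[...,1]+238)<60)&(C[...,2]>33); S=C[m]
r=cv2.minAreaRect(S[:,:2].astype(np.float32)); print(len(S),np.percentile(S[:,2],[5,50,95]).round(1),np.round(r[0],1),np.round(r[1],1),round(r[2],1))
E
```

```text
t 25.35 pos [543.3 108.3  82.4] phi 89.58 turn [-0.   -0.01 -0.07]
now [9.39 2.15 4.98]
after turn [9.38 2.22 4.97]
494 [39.9 43.5 46.4] [ 443.9 -239. ] [84.5 34. ] 89.5
```

The slide box sits at (443.9, −239.0), straight and within 1 mm of the middle. Next is the pot.

Emit:
apply_moves:
  rows:
    - [0.94,0.22,0,0,0,0,1]
    - [0.94,0.22,0,0,0,0,1]
    - [0.94,0.22,0,0,0,0,1]
    - [0.94,0.22,0,0,0,0,1]
    - [0.94,0.22,0,0,0,0,1]
    - [0.94,0.22,0,0,0,0,1]
    - [0.94,0.22,0,0,0,0,1]
    - [0.94,0.22,0,0,0,0,1]
    - [0.94,0.22,0,0,0,0,1]
    - [0.94,0.22,0,0,0,0,1]

```text
time_s: 26.4
ee_pos: [588.6, 296.3, 82.2]
eef_rot: [[0.007, 1.0, -0.001], [1.0, -0.007, 0.001], [0.001, -0.001, -1.0]]
force: [0.3, -0.8, -0.4]
grip_width: 1.003
grip_force: 0.0
```

Emit:
apply_moves:
  rows:
    - [0,0,0.3,0,0,0,1]
    - [0,0,0.6,0,0,0,1]
    - [0,0,0.6,0,0,0,1]
    - [0,0,0.6,0,0,0,1]
    - [0,0,0.6,0,0,0,1]
    - [0,0,0.6,0,0,0,1]
    - [0,0,0.6,0,0,0,1]
    - [0,0,0.6,0,0,0,1]
    - [0,0,0.4,0,0,0,1]
    - [0,0,0.1,0,0,0,1]

```text
time_s: 27.4
ee_pos: [587.9, 295.0, -19.3]
eef_rot: [[0.007, 1.0, -0.002], [1.0, -0.007, -0.0], [-0.0, -0.002, -1.0]]
force: [-0.5, 0.1, -0.5]
grip_width: 0.998
grip_force: 0.0
```

```bash
python3 go.py 587.7 295.8 -17 90; python3 - <<'E'
from h import *
p,d=save('q1','side'); cv2.imwrite('pics/q1c.png',cv2.resize(p[250:450,150:350,::-1],None,fx=3,fy=3,interpolation=cv2.INTER_CUBIC))
E
```

```text
t 27.4 pos [587.9 295.  -19.3] phi 89.58 turn [-0.02  0.   -0.07]
now [ 0.04 -0.01 -0.12]
after turn [ 0.04 -0.01 -0.12]
```

View pics/q1c.png

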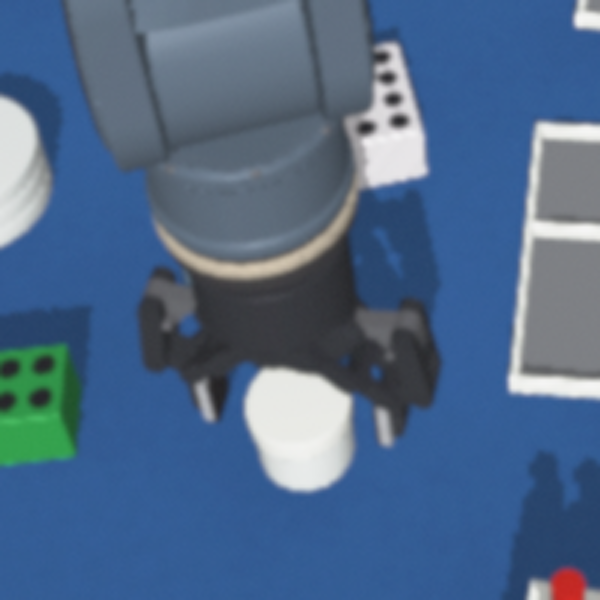

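The pads, at (210,400) and (388,425), straddle the lid centre at (299,405). I close and lift.

Emit:
apply_moves:
  rows:
    - [0.03,0,-0.05,0,0,0,-1]
    - [0,0,0,0,0,0,-1]
    - [0,0,0,0,0,0,-1]
    - [0,0,0,0,0,0,-1]
    - [0,0,0,0,0,0,-1]
    - [0,0,0,0,0,0,-1]
    - [0,0,0,0,0,0,-1]
    - [0,0,0,0,0,0,-1]
    - [0,0,0,0,0,0,-1]
    - [0,0,0,0,0,0,-1]
  force: 40

```text
time_s: 28.45
ee_pos: [589.0, 296.2, -16.1]
eef_rot: [[0.007, 1.0, 0.001], [1.0, -0.007, 0.001], [0.001, 0.001, -1.0]]
force: [-1.6, -0.0, 5.3]
grip_width: 0.614
grip_force: 41.2
```

Emit:
apply_moves:
  rows:
    - [0,0,-0.3,0,0,0,-1]
    - [0,0,-0.6,0,0,0,-1]
    - [0,0,-0.6,0,0,0,-1]
    - [0,0,-0.6,0,0,0,-1]
    - [0,0,-0.6,0,0,0,-1]
    - [0,0,-0.6,0,0,0,-1]
    - [0,0,-0.6,0,0,0,-1]
    - [0,0,-0.6,0,0,0,-1]
    - [0,0,-0.3,0,0,0,-1]
    - [0,0,0,0,0,0,-1]

```text
time_s: 29.45
ee_pos: [589.0, 296.0, 79.9]
eef_rot: [[0.007, 1.0, 0.001], [1.0, -0.007, 0.001], [0.001, 0.001, -1.0]]
force: [1.0, 0.6, -0.7]
grip_width: 0.618
grip_force: 42.0
```

```bash
python3 go.py 444.3 -148.0 -17 89.6
```

```text
t 29.45 pos [589.  296.   79.9] phi 89.58 turn [ 0.01 -0.01 -0.  ]
now [-22.26  -7.07   4.81]
after turn [-22.25  -7.08   4.85]
```

Emit:
apply_moves:
  rows:
    - [-0.5,-0.15,0,0,0,0,-1]
    - [-0.8,-0.25,0,0,0,0,-1]
    - [-0.95,-0.3,0,0,0,0,-1]
    - [-0.95,-0.3,0,0,0,0,-1]
    - [-0.95,-0.3,0,0,0,0,-1]
    - [-0.95,-0.3,0,0,0,0,-1]
    - [-0.95,-0.3,0,0,0,0,-1]
    - [-0.95,-0.3,0,0,0,0,-1]
    - [-0.95,-0.3,0,0,0,0,-1]
    - [-0.95,-0.3,0,0,0,0,-1]

```text
time_s: 30.45
ee_pos: [530.0, 116.8, 78.1]
eef_rot: [[0.007, 1.0, -0.002], [1.0, -0.007, 0.0], [0.0, -0.002, -1.0]]
force: [0.5, 0.4, -0.8]
grip_width: 0.618
grip_force: 42.0
```

Emit:
apply_moves:
  rows:
    - [-0.95,-0.3,0,0,0,0,-1]
    - [-0.95,-0.3,0,0,0,0,-1]
    - [-0.95,-0.3,0,0,0,0,-1]
    - [-0.95,-0.3,0,0,0,0,-1]
    - [-0.95,-0.3,0,0,0,0,-1]
    - [-0.95,-0.3,0,0,0,0,-1]
    - [-0.95,-0.3,0,0,0,0,-1]
    - [-0.95,-0.3,0,0,0,0,-1]
    - [-0.95,-0.3,0,0,0,0,-1]
    - [-0.95,-0.3,0,0,0,0,-1]

```text
time_s: 31.45
ee_pos: [468.4, -72.3, 78.1]
eef_rot: [[0.008, 1.0, -0.002], [1.0, -0.008, 0.001], [0.001, -0.002, -1.0]]
force: [0.2, 0.7, -1.1]
grip_width: 0.615
grip_force: 42.0
```

Emit:
apply_moves:
  rows:
    - [-0.95,-0.3,0,0,0,0,-1]
    - [-0.95,-0.3,0,0,0,0,-1]
    - [-0.9,-0.3,0,0,0,0,-1]
    - [-0.6,-0.2,0,0,0,0,-1]
    - [-0.3,-0.1,0,0,0,0,-1]
    - [0,0,0.5,0,0,0,-1]
    - [0,0,0.7,0,0,0,-1]
    - [0,0,0.7,0,0,0,-1]
    - [0,0,0.7,0,0,0,-1]
    - [0,0,0.7,0,0,0,-1]

```text
time_s: 32.45
ee_pos: [445.1, -144.3, 11.4]
eef_rot: [[0.007, 1.0, -0.001], [1.0, -0.007, 0.001], [0.001, -0.001, -1.0]]
force: [0.5, -0.2, -0.5]
grip_width: 0.622
grip_force: 42.0
```

```bash
python3 go.py 444.3 -148.0 -12.5 89.6
```

```text
t 32.45 pos [ 445.1 -144.3   11.4] phi 89.63 turn [-0.01 -0.01  0.  ]
now [-0.19 -0.04  1.19]
after turn [-0.19 -0.04  1.19]
```

Emit:
apply_moves:
  rows:
    - [-0.19,-0.04,0,0,0,0,-1]
    - [0,0,0.3,0,0,0,-1]
    - [0,0,0.3,0,0,0,-1]
    - [0,0,0.2,0,0,0,-1]
    - [0,0,0.15,0,0,0,-1]
    - [0,0,0.1,0,0,0,-1]
    - [0,0,0.05,0,0,0,-1]
    - [0,0,0.05,0,0,0,-1]
    - [0,0,0,0,0,0,-1]
    - [0,0,0,0,0,0,-1]

```text
time_s: 33.45
ee_pos: [444.5, -148.9, -10.2]
eef_rot: [[0.007, 1.0, -0.001], [1.0, -0.007, 0.001], [0.001, -0.001, -1.0]]
force: [-0.0, -0.5, -0.1]
grip_width: 0.618
grip_force: 42.1
```

Emit:
apply_moves:
  rows:
    - [0.02,0,0.05,0,0,0,-1]
    - [0.02,0,0.04,0,0,0,-1]
    - [0,0,0.03,0,0,0,-1]
    - [0,0,0.02,0,0,0,-1]
    - [0,0,0,0,0,0,-1]
    - [0,0,0,0,0,0,-1]
    - [0,0,0,0,0,0,-1]
    - [0,0,0,0,0,0,-1]
    - [0,0,0,0,0,0,-1]
    - [0,0,0,0,0,0,-1]

```text
time_s: 34.45
ee_pos: [444.4, -148.1, -13.1]
eef_rot: [[0.007, 1.0, -0.001], [1.0, -0.007, 0.001], [0.001, -0.001, -1.0]]
force: [-0.5, 0.5, 2.1]
grip_width: 0.621
grip_force: 42.2
```

Emit:
apply_moves:
  rows:
    - [0,0,0,0,0,0,1]
    - [0,0,0,0,0,0,1]
    - [0,0,0,0,0,0,1]
    - [0,0,0,0,0,0,1]
    - [0,0,0,0,0,0,1]
    - [0,0,-0.3,0,0,0,1]
    - [0,0,-0.7,0,0,0,1]
    - [0,0,-0.9,0,0,0,1]
    - [0,0,-0.9,0,0,0,1]
    - [0,0,-0.9,0,0,0,1]

```text
time_s: 35.45
ee_pos: [444.4, -148.1, 62.1]
eef_rot: [[0.007, 1.0, -0.0], [1.0, -0.007, 0.001], [0.001, -0.0, -1.0]]
force: [0.2, 0.3, -0.2]
grip_width: 0.997
grip_force: 0.0
```

Emit:
apply_moves:
  rows:
    - [0,0.4,-0.9,0,0,0,1]
    - [-0.3,0.8,-0.4,0,0,0,1]
    - [-0.3,0.9,0,0,0,0,1]
    - [-0.3,0.9,0,0,0,0,1]
    - [-0.3,0.9,0,0,0,0,1]
    - [-0.3,0.9,0,0,0,0,1]
    - [-0.3,0.9,0,0,0,0,1]
    - [-0.3,0.9,0,0,0,0,1]
    - [-0.3,0.9,0,0,0,0,1]
    - [-0.3,0.9,0,0,0,0,1]

```text
time_s: 36.45
ee_pos: [612.7, -203.6, 87.1]
eef_rot: [[0.007, 1.0, -0.001], [1.0, -0.007, 0.001], [0.001, -0.001, -1.0]]
force: [-0.7, -0.5, 0.4]
grip_width: 1.0
grip_force: 0.0
```

Emit:
apply_moves:
  rows:
    - [0,0.9,0,0,0,0,1]
    - [0,0.9,0,0,0,0,1]
    - [0,0.6,0,0,0,0,1]
    - [0,0.2,0,0,0,0,1]
    - [0,0,0,0,0,0,1]
    - [0,0,0,0,0,0,1]
    - [0,0,0,0,0,0,1]
    - [0,0,0,0,0,0,1]
    - [0,0,0,0,0,0,1]
    - [0,0,0,0,0,0,1]

```text
time_s: 37.45
ee_pos: [663.9, -203.8, 86.8]
eef_rot: [[0.007, 1.0, -0.001], [1.0, -0.007, 0.001], [0.001, -0.001, -1.0]]
force: [1.5, 0.2, -0.3]
grip_width: 0.999
grip_force: 0.0
```

```bash
python3 go.py 664.4 -203.3 -26 89.6; python3 - <<'E'
from h import *
p,d=save('c2','top'); C=cloud('top',d)
m=(d>0)&(abs(C[...,0]-444)<40)&(abs(C[...,1]+148)<40)&(C[...,2]>44); S=C[m]
c,r=cv2.minEnclosingCircle(S[:,:2].astype(np.float32)); print(len(S),np.percentile(S[:,2],[5,50,95]).round(1),np.round(c,1),r,S.mean(0).round(1))
E
```

```text
t 37.45 pos [ 663.9 -203.8   86.8] phi 89.58 turn [-0.01 -0.01 -0.  ]
now [0.02 0.03 5.64]
after turn [0.03 0.02 5.64]
5552 [654.6 660.9 666.6] [ 444.  -147.9] 56.106449127197266 [ 443.4 -146.3  660.9]
```

Emit:
apply_moves:
  rows:
    - [0,0.02,0.3,0,0,0,1]
    - [0,0,0.7,0,0,0,1]
    - [0,0,0.7,0,0,0,1]
    - [0,0,0.7,0,0,0,1]
    - [0,0,0.7,0,0,0,1]
    - [0,0,0.7,0,0,0,1]
    - [0,0,0.7,0,0,0,1]
    - [0,0,0.5,0,0,0,1]
    - [0,0,0.4,0,0,0,1]
    - [0,0,0.2,0,0,0,1]

```text
time_s: 38.5
ee_pos: [664.1, -203.7, -26.1]
eef_rot: [[0.007, 1.0, -0.001], [1.0, -0.007, 0.001], [0.001, -0.001, -1.0]]
force: [0.6, -0.7, 1.3]
grip_width: 1.0
grip_force: 0.0
```

Emit:
apply_moves:
  rows:
    - [0,0,0,0,0,0,-1]
    - [0,0,0,0,0,0,-1]
    - [0,0,0,0,0,0,-1]
    - [0,0,0,0,0,0,-1]
    - [0,0,0,0,0,0,-1]
    - [0,0,0,0,0,0,-1]
    - [0,0,0,0,0,0,-1]
    - [0,0,0,0,0,0,-1]
    - [0,0,0,0,0,0,-1]
    - [0,0,0,0,0,0,-1]
  force: 40

```text
time_s: 39.5
ee_pos: [664.9, -203.9, -24.4]
eef_rot: [[0.007, 1.0, 0.001], [1.0, -0.007, 0.0], [0.0, 0.001, -1.0]]
force: [-1.1, 0.7, 5.2]
grip_width: 0.545
grip_force: 41.6
```

```bash
python3 go.py 664.4 -203.3 70 89.6; python3 - <<'E'
from h import *
p,d=save('r1','side'); a=cv2.resize(p[100:260,200:400,::-1],None,fx=2,fy=2,interpolation=cv2.INTER_CUBIC);b=cv2.resize(p[160:270,330:410,::-1],None,fx=3,fy=3,interpolation=cv2.INTER_CUBIC)
o=np.zeros((330,640,3),np.uint8);o[:320,:400]=a;o[:,400:]=b;cv2.imwrite('pics/r1c.png',o)
E
```

```text
t 39.5 pos [ 664.9 -203.9  -24.4] phi 89.58 turn [ 0.01 -0.   -0.  ]
now [ 0.03 -0.02 -4.72]
after turn [ 0.03 -0.03 -4.72]
```

View pics/r1c.png

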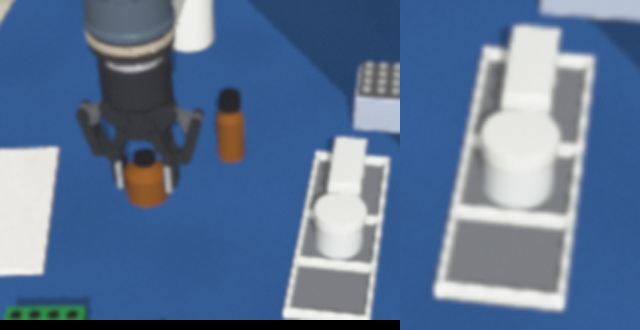

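The short bottle is gripped at left (145,180), 46 mm wide. The pot stands in the middle compartment at right (520,160). Now I lift and carry the bottle to the end compartment.

Emit:
apply_moves:
  rows:
    - [0,0,-0.3,0,0,0,-1]
    - [0,0,-0.6,0,0,0,-1]
    - [0,0,-0.7,0,0,0,-1]
    - [0,0,-0.7,0,0,0,-1]
    - [0,0,-0.7,0,0,0,-1]
    - [0,0,-0.7,0,0,0,-1]
    - [0,0,-0.6,0,0,0,-1]
    - [0,0,-0.3,0,0,0,-1]
    - [0.2,-0.4,0,0,0,0,-1]
    - [0.5,-0.8,0,0,0,0,-1]

```text
time_s: 40.55
ee_pos: [640.8, -190.0, 66.6]
eef_rot: [[0.008, 1.0, -0.0], [1.0, -0.008, 0.0], [0.0, -0.0, -1.0]]
force: [0.2, -0.4, -1.4]
grip_width: 0.544
grip_force: 41.4
```

Emit:
apply_moves:
  rows:
    - [0.5,-0.9,0,0,0,0,-1]
    - [0.5,-0.9,0,0,0,0,-1]
    - [0.5,-0.9,0,0,0,0,-1]
    - [0.5,-0.9,0,0,0,0,-1]
    - [0.6,-0.9,0,0,0,0,-1]
    - [0.6,-0.9,0,0,0,0,-1]
    - [0.6,-0.9,0,0,0,0,-1]
    - [0.6,-0.9,0,0,0,0,-1]
    - [0.6,-0.9,0,0,0,0,-1]
    - [0.5,-0.9,0,0,0,0,-1]

```text
time_s: 41.55
ee_pos: [460.5, -77.7, 67.0]
eef_rot: [[0.007, 1.0, -0.001], [1.0, -0.007, 0.001], [0.001, -0.001, -1.0]]
force: [0.4, -0.3, -0.4]
grip_width: 0.546
grip_force: 41.4
```

Emit:
apply_moves:
  rows:
    - [0.3,-0.5,0,0,0,0,-1]
    - [0,-0.3,0,0,0,0,-1]
    - [0,0,0.3,0,0,0,-1]
    - [0,0,0.6,0,0,0,-1]
    - [0,0,0.6,0,0,0,-1]
    - [0,0,0.6,0,0,0,-1]
    - [0,0,0.6,0,0,0,-1]
    - [0,0,0.4,0,0,0,-1]
    - [0,0,0.2,0,0,0,-1]
    - [0,0,0,0,0,0,-1]

```text
time_s: 42.55
ee_pos: [445.3, -72.3, 0.5]
eef_rot: [[0.007, 1.0, -0.001], [1.0, -0.007, 0.001], [0.001, -0.001, -1.0]]
force: [0.6, -0.6, -0.7]
grip_width: 0.542
grip_force: 41.4
```

```bash
python3 go.py 444.4 -72.2 -20.5 89.6
```

```text
t 42.55 pos [445.3 -72.3   0.5] phi 89.57 turn [-0.01 -0.01 -0.  ]
now [ 0.   -0.04  1.05]
after turn [ 0.   -0.04  1.05]
```

Emit:
apply_moves:
  rows:
    - [0,-0.04,0.3,0,0,0,-1]
    - [0,0,0.3,0,0,0,-1]
    - [0,0,0.2,0,0,0,-1]
    - [0,0,0.1,0,0,0,-1]
    - [0,0,0.05,0,0,0,-1]
    - [0,0,0.05,0,0,0,-1]
    - [0,0,0.03,0,0,0,-1]
    - [0,0,0,0,0,0,-1]
    - [0,0,0,0,0,0,-1]
    - [0,0,0,0,0,0,-1]

```text
time_s: 43.55
ee_pos: [444.6, -72.1, -19.6]
eef_rot: [[0.007, 1.0, -0.001], [1.0, -0.007, 0.001], [0.001, -0.001, -1.0]]
force: [-0.5, 0.3, -0.3]
grip_width: 0.543
grip_force: 41.4
```

Emit:
apply_moves:
  rows:
    - [0,0,0.03,0,0,0,-1]
    - [0,0,0.03,0,0,0,-1]
    - [0,0,0.02,0,0,0,-1]
    - [0,0,0.02,0,0,0,-1]
    - [0,0,0,0,0,0,-1]
    - [0,0,0,0,0,0,-1]
    - [0,0,0,0,0,0,-1]
    - [0,0,0,0,0,0,-1]
    - [0,0,0,0,0,0,-1]
    - [0,0,0,0,0,0,-1]

```text
time_s: 44.55
ee_pos: [444.5, -72.1, -21.4]
eef_rot: [[0.007, 1.0, -0.001], [1.0, -0.007, 0.001], [0.001, -0.001, -1.0]]
force: [-3.6, 0.6, 8.0]
grip_width: 0.543
grip_force: 42.3
```

Emit:
apply_moves:
  rows:
    - [0,0,0,0,0,0,1]
    - [0,0,0,0,0,0,1]
    - [0,0,0,0,0,0,1]
    - [0,0,0,0,0,0,1]
    - [0,0,0,0,0,0,1]
    - [0,0,0,0,0,0,1]
    - [0,0,-0.4,0,0,0,1]
    - [0,0,-0.7,0,0,0,1]
    - [0,0,-0.9,0,0,0,1]
    - [0,0,-0.9,0,0,0,1]

```text
time_s: 45.55
ee_pos: [444.5, -72.1, 37.5]
eef_rot: [[0.007, 1.0, -0.001], [1.0, -0.007, 0.001], [0.001, -0.001, -1.0]]
force: [1.3, 0.7, 0.4]
grip_width: 1.004
grip_force: 0.0
```

Emit:
apply_moves:
  rows:
    - [0,0,-0.9,0,0,0,1]
    - [0.3,0.3,-0.6,0,0,0,1]
    - [0.7,0.7,-0.2,0,0,0,1]
    - [0.9,0.9,0,0,0,0,1]
    - [0.9,0.9,0,0,0,0,1]
    - [0.9,0.9,0,0,0,0,1]
    - [0.9,0.9,0,0,0,0,1]
    - [0.9,0.9,0,0,0,0,1]
    - [0.9,0.9,0,0,0,0,1]
    - [0.9,0.9,0,0,0,0,1]

```text
time_s: 46.55
ee_pos: [592.3, 73.6, 70.9]
eef_rot: [[0.007, 1.0, -0.0], [1.0, -0.007, 0.001], [0.001, -0.0, -1.0]]
force: [-0.4, -0.3, 1.2]
grip_width: 1.0
grip_force: 0.0
```

Emit:
apply_moves:
  rows:
    - [0.3,0.23,0,0,0,0,1]
    - [0,0,0,0,0,-0.8,1]
    - [0,0,0,0,0,-0.9,1]
    - [0,0,0,0,0,-0.9,1]
    - [0,0,0,0,0,-0.9,1]
    - [0,0,0,0,0,-0.68,1]
    - [0,0,0.5,0,0,0,1]
    - [0,0,0.5,0,0,0,1]
    - [0,0,0,0,0,0,1]
    - [0,0,0,0,0,0,1]

```text
time_s: 47.55
ee_pos: [595.8, 78.6, 49.9]
eef_rot: [[-0.398, 0.917, -0.002], [0.917, 0.398, 0.0], [0.001, -0.001, -1.0]]
force: [0.6, -0.0, -0.3]
grip_width: 1.003
grip_force: 0.0
```

```bash
python3 go.py 596.4 79.3 -22 113.5
```

```text
t 47.55 pos [595.8  78.6  49.9] phi 113.47 turn [-0.01 -0.01 -0.01]
now [0.01 0.05 3.59]
after turn [0.02 0.04 3.59]
```

Emit:
apply_moves:
  rows:
    - [0,0.04,0.3,0,0,0,1]
    - [0,0,0.5,0,0,0,1]
    - [0,0,0.5,0,0,0,1]
    - [0,0,0.5,0,0,0,1]
    - [0,0,0.5,0,0,0,1]
    - [0,0,0.5,0,0,0,1]
    - [0,0,0.4,0,0,0,1]
    - [0,0,0.3,0,0,0,1]
    - [0,0,0.1,0,0,0,1]
    - [0,0,0,0,0,0,1]

```text
time_s: 48.55
ee_pos: [596.9, 79.1, -21.8]
eef_rot: [[-0.399, 0.917, -0.001], [0.917, 0.399, 0.001], [0.001, -0.001, -1.0]]
force: [-0.2, 0.0, -0.3]
grip_width: 0.999
grip_force: 0.0
```

Emit:
apply_moves:
  rows:
    - [0,0,0,0,0,0,-1]
    - [0,0,0,0,0,0,-1]
    - [0,0,0,0,0,0,-1]
    - [0,0,0,0,0,0,-1]
    - [0,0,0,0,0,0,-1]
    - [0,0,0,0,0,0,-1]
    - [0,0,0,0,0,0,-1]
    - [0,0,0,0,0,0,-1]
    - [0,0,0,0,0,0,-1]
    - [0,0,0,0,0,0,-1]
  force: 60

```text
time_s: 49.55
ee_pos: [597.3, 79.1, -21.1]
eef_rot: [[-0.399, 0.917, 0.0], [0.917, 0.399, 0.001], [0.001, 0.0, -1.0]]
force: [-1.6, -0.7, 5.9]
grip_width: 0.505
grip_force: 61.9
```

```bash
python3 go.py 448.9 190.2 70 94.2; python3 - <<'E'
from h import *
p,d=save('c3','top'); C=cloud('top',d)
for n,x,y,zl in(('pot',444,-148,45),('short',444.5,-72,54)):
    m=(d>0)&(abs(C[...,0]-x)<38)&(abs(C[...,1]-y)<36)&(C[...,2]>zl)&(C[...,2]<75); S=C[m]
    if len(S): r=cv2.minAreaRect(S[:,:2].astype(np.float32)); print(n,len(S),np.median(S[:,2]).round(1),np.round(r[0],1),np.round(r[1],1),S.mean(0).round(1))
E
```

```text
t 49.55 pos [597.3  79.1 -21.1] phi 113.53 turn [ 0.   -0.01  3.37]
now [ 8.06 -4.59 -4.55]
after turn [ 6.08 -7.   -4.55]
pot 391 51.3 [ 444.1 -147. ] [52.2 51.9] [ 444.1 -146.9   51.4]
short 73 60.0 [444.6 -74.2] [23.5 19.8] [444.6 -73.4  59.8]
```

The pot at (444, −147) and the short bottle at (444.6, −74) are within 2 mm of the middle. The block is gripped at 43 mm wide. I lift, turn and carry it.

Emit:
apply_moves:
  rows:
    - [0,0,-0.3,0,0,0,-1]
    - [0,0,-0.6,0,0,0,-1]
    - [0,0,-0.7,0,0,0,-1]
    - [0,0,-0.7,0,0,0,-1]
    - [0,0,-0.7,0,0,0,-1]
    - [0,0,-0.6,0,0,0.5,-1]
    - [0,0,-0.4,0,0,0.9,-1]
    - [0,0,0,0,0,0.9,-1]
    - [0,0,0,0,0,0.7,-1]
    - [0,0,0,0,0,0.37,-1]

```text
time_s: 50.6
ee_pos: [597.2, 79.1, 59.4]
eef_rot: [[-0.071, 0.997, 0.0], [0.997, 0.071, 0.001], [0.001, 0.0, -1.0]]
force: [0.4, -0.5, -0.4]
grip_width: 0.506
grip_force: 61.1
```

Emit:
apply_moves:
  rows:
    - [0.3,-0.35,0,0,0,0,-1]
    - [0.6,-0.7,0,0,0,0,-1]
    - [0.75,-0.85,0,0,0,0,-1]
    - [0.75,-0.85,0,0,0,0,-1]
    - [0.75,-0.85,0,0,0,0,-1]
    - [0.75,-0.85,0,0,0,0,-1]
    - [0.75,-0.85,0,0,0,0,-1]
    - [0.75,-0.85,0,0,0,0,-1]
    - [0.5,-0.6,0,0,0,0,-1]
    - [0.2,-0.25,0,0,0,0,-1]

```text
time_s: 51.6
ee_pos: [447.3, 191.2, 59.0]
eef_rot: [[-0.076, 0.997, -0.0], [0.997, 0.076, 0.001], [0.001, -0.0, -1.0]]
force: [0.2, 0.6, -1.0]
grip_width: 0.505
grip_force: 61.2
```

Emit:
apply_moves:
  rows:
    - [0,0,0.3,0,0,0,-1]
    - [0,0,0.5,0,0,0,-1]
    - [0,0,0.5,0,0,0,-1]
    - [0,0,0.5,0,0,0,-1]
    - [0,0,0.5,0,0,0,-1]
    - [0,0,0.3,0,0,0,-1]
    - [0,0,0.2,0,0,0,-1]
    - [0,0,0,0,0,0,-1]
    - [0,0,0,0,0,0,-1]
    - [0,0,0,0,0,0,-1]

```text
time_s: 52.6
ee_pos: [448.7, 190.6, 2.9]
eef_rot: [[-0.074, 0.997, 0.0], [0.997, 0.074, 0.001], [0.001, 0.0, -1.0]]
force: [0.6, 0.5, -1.9]
grip_width: 0.506
grip_force: 61.2
```

```bash
python3 go.py 448.9 190.2 -17 94.2
```

```text
t 52.6 pos [448.7 190.6   2.9] phi 94.22 turn [ 0.   -0.01  0.  ]
now [-0.02  0.01  1.  ]
after turn [-0.02  0.01  1.  ]
```

Emit:
apply_moves:
  rows:
    - [0,0,0.3,0,0,0,-1]
    - [0,0,0.3,0,0,0,-1]
    - [0,0,0.2,0,0,0,-1]
    - [0,0,0.1,0,0,0,-1]
    - [0,0,0.05,0,0,0,-1]
    - [0,0,0.03,0,0,0,-1]
    - [0,0,0,0,0,0,-1]
    - [0,0,0,0,0,0,-1]
    - [0,0,0,0,0,0,-1]
    - [0,0,0,0,0,0,-1]

```text
time_s: 53.6
ee_pos: [448.5, 190.5, -17.0]
eef_rot: [[-0.074, 0.997, -0.001], [0.997, 0.074, 0.001], [0.001, -0.0, -1.0]]
force: [-0.2, 0.9, -1.1]
grip_width: 0.507
grip_force: 61.2
```

Emit:
apply_moves:
  rows:
    - [0,0,0.02,0,0,0,-1]
    - [0,0,0.02,0,0,0,-1]
    - [0,0,0.02,0,0,0,-1]
    - [0,0,0,0,0,0,-1]
    - [0,0,0,0,0,0,-1]
    - [0,0,0,0,0,0,-1]
    - [0,0,0,0,0,0,-1]
    - [0,0,0,0,0,0,-1]
    - [0,0,0,0,0,0,-1]
    - [0,0,0,0,0,0,-1]

```text
time_s: 54.6
ee_pos: [448.4, 190.5, -18.1]
eef_rot: [[-0.074, 0.997, -0.001], [0.997, 0.074, 0.001], [0.001, -0.001, -1.0]]
force: [-3.5, -0.4, 6.4]
grip_width: 0.506
grip_force: 61.8
```

Emit:
apply_moves:
  rows:
    - [0,0,0,0,0,0,1]
    - [0,0,0,0,0,0,1]
    - [0,0,0,0,0,0,1]
    - [0,0,0,0,0,0,1]
    - [0,0,0,0,0,0,1]
    - [0,0,0,0,0,0,1]
    - [0,0,-0.4,0,0,0,1]
    - [0,0,-0.7,0,0,0,1]
    - [0,0,-0.9,0,0,0,1]
    - [0,0,-0.9,0,0,0,1]

```text
time_s: 55.6
ee_pos: [448.3, 190.4, 40.9]
eef_rot: [[-0.074, 0.997, -0.001], [0.997, 0.074, 0.001], [0.001, -0.001, -1.0]]
force: [0.1, -0.6, 0.2]
grip_width: 1.003
grip_force: 0.0
```

Emit:
apply_moves:
  rows:
    - [-0.3,0,-0.9,0,0,0,1]
    - [-0.6,0.1,-0.9,0,0,0,1]
    - [-0.9,0.2,-0.7,0,0,0,1]
    - [-0.9,0.2,0,0,0,0,1]
    - [-0.9,0.2,0,0,0,0,1]
    - [-0.9,0.2,0,0,0,0,1]
    - [-0.9,0.2,0,0,0,0,1]
    - [-0.9,0.2,0,0,0,0,1]
    - [-0.9,0.2,0,0,0,0,1]
    - [-0.9,0.2,0,0,0,0,1]

```text
time_s: 56.6
ee_pos: [494.5, 30.6, 90.2]
eef_rot: [[-0.074, 0.997, -0.0], [0.997, 0.074, 0.001], [0.001, -0.0, -1.0]]
force: [0.8, 1.0, -0.4]
grip_width: 1.004
grip_force: 0.0
```

Emit:
apply_moves:
  rows:
    - [-0.9,0.2,0,0,0,0,1]
    - [-0.9,0.2,0,0,0,0,1]
    - [-0.9,0.2,0,0,0,0,1]
    - [-0.9,0.2,0,0,0,0,1]
    - [-0.9,0.2,0,0,0,0,1]
    - [-0.9,0.2,0,0,0,0,1]
    - [-0.9,0.2,0,0,0,0,1]
    - [-0.9,0.2,0,0,0,0,1]
    - [-0.9,0.2,0,0,0,0,1]
    - [-0.9,0.2,0,0,0,0,1]

```text
time_s: 57.6
ee_pos: [547.8, -146.3, 89.8]
eef_rot: [[-0.074, 0.997, -0.0], [0.997, 0.074, 0.001], [0.001, -0.0, -1.0]]
force: [0.1, -0.3, -0.7]
grip_width: 0.998
grip_force: 0.0
```

```bash
python3 go.py 583.3 -287.5 -11 94.2; python3 - <<'E'
from h import *
p,d=save('c4','top'); C=cloud('top',d)
for n,x,y,zl in(('block',449,190,40),('short',444.5,-72,54),('pot',444,-148,45),('tall',583,-287,80),('beaker',664,188,66)):
    m=(d>0)&(abs(C[...,0]-x)<38)&(abs(C[...,1]-y)<(45 if n=='block' else 36))&(C[...,2]>zl)&(C[...,2]<95); S=C[m]
    if len(S): r=cv2.minAreaRect(S[:,:2].astype(np.float32)); print(n,len(S),np.median(S[:,2]).round(1),np.round(r[0],1),np.round(r[1],1),round(r[2],1))
E
```

```text
t 57.6 pos [ 547.8 -146.3   89.8] phi 94.23 turn [-0.   -0.01  0.  ]
now [-7.18  1.25  5.04]
after turn [-7.17  1.26  5.04]
block 583 45.5 [448.  190.8] [44.2 75.9] 4.4
short 81 59.3 [444.9 -71. ] [22.3 22.4] 61.4
beaker 116 69.9 [664.2 188.4] [58.5 56.9] 44.2
```

The block is at (448, 190.8), aligned to within 0.2°. The beaker hasn't moved. Next is the tall bottle.

Emit:
apply_moves:
  rows:
    - [-0.9,0.15,0,0,0,0,1]
    - [-0.9,0.15,0,0,0,0,1]
    - [-0.9,0.15,0,0,0,0,1]
    - [-0.9,0.15,0,0,0,0,1]
    - [-0.9,0.15,0,0,0,0,1]
    - [-0.9,0.15,0,0,0,0,1]
    - [-0.8,0.15,0,0,0,0,1]
    - [-0.6,0.1,0,0,0,0,1]
    - [-0.3,0.1,0,0,0,0,1]
    - [0,0,0,0,0,0,1]

```text
time_s: 58.65
ee_pos: [582.9, -285.8, 89.1]
eef_rot: [[-0.073, 0.997, -0.001], [0.997, 0.073, 0.001], [0.001, -0.001, -1.0]]
force: [-0.5, -0.6, -0.4]
grip_width: 0.998
grip_force: 0.0
```

```bash
python3 go.py 583.3 -287.5 -11 94.2
```

```text
t 58.65 pos [ 582.9 -285.8   89.1] phi 94.18 turn [-0.01 -0.01 -0.  ]
now [-0.09  0.02  5.  ]
after turn [-0.09  0.01  5.  ]
```

Emit:
apply_moves:
  rows:
    - [-0.09,0.02,0.3,0,0,0,1]
    - [0,0,0.6,0,0,0,1]
    - [0,0,0.6,0,0,0,1]
    - [0,0,0.6,0,0,0,1]
    - [0,0,0.6,0,0,0,1]
    - [0,0,0.6,0,0,0,1]
    - [0,0,0.6,0,0,0,1]
    - [0,0,0.6,0,0,0,1]
    - [0,0,0.4,0,0,0,1]
    - [0,0,0.1,0,0,0,1]

```text
time_s: 59.65
ee_pos: [582.7, -286.4, -11.9]
eef_rot: [[-0.074, 0.997, -0.002], [0.997, 0.074, 0.001], [0.001, -0.002, -1.0]]
force: [-0.2, 0.3, 0.1]
grip_width: 0.998
grip_force: 0.0
```

Emit:
apply_moves:
  rows:
    - [0,0,0,0,0,0,-1]
    - [0,0,0,0,0,0,-1]
    - [0,0,0,0,0,0,-1]
    - [0,0,0,0,0,0,-1]
    - [0,0,0,0,0,0,-1]
    - [0,0,0,0,0,0,-1]
    - [0,0,0,0,0,0,-1]
    - [0,0,0,0,0,0,-1]
    - [0,0,0,0,0,0,-1]
    - [0,0,0,0,0,0,-1]
  force: 40

```text
time_s: 60.65
ee_pos: [583.5, -286.9, -10.1]
eef_rot: [[-0.074, 0.997, -0.0], [0.997, 0.074, 0.0], [0.0, -0.0, -1.0]]
force: [-2.3, 0.7, 5.8]
grip_width: 0.361
grip_force: 40.0
```

Emit:
apply_moves:
  rows:
    - [0,0,-0.3,0,0,0,-1]
    - [0,0,-0.6,0,0,0,-1]
    - [0,0,-0.7,0,0,0,-1]
    - [0,0,-0.7,0,0,0,-1]
    - [0,0,-0.7,0,0,0,-1]
    - [0,0,-0.7,0,0,0,-1]
    - [0,0,-0.6,0,0,0,-1]
    - [0,0,-0.4,0,0,0,-1]
    - [0,0,0,0,0,0,-1]
    - [0,0,0,0,0,0,-1]

```text
time_s: 61.65
ee_pos: [583.2, -286.7, 83.1]
eef_rot: [[-0.074, 0.997, -0.001], [0.997, 0.074, 0.001], [0.001, -0.001, -1.0]]
force: [0.1, 0.4, -1.0]
grip_width: 0.36
grip_force: 39.6
```

```bash
python3 go.py 455.4 100.4 -8 94.2
```

```text
t 61.65 pos [ 583.2 -286.7   83.1] phi 94.22 turn [-0.01 -0.01  0.  ]
now [19.77 -4.94  4.57]
after turn [19.77 -4.96  4.55]
```

Emit:
apply_moves:
  rows:
    - [0.4,-0.1,0,0,0,0,-1]
    - [0.7,-0.2,0,0,0,0,-1]
    - [0.95,-0.24,0,0,0,0,-1]
    - [0.95,-0.24,0,0,0,0,-1]
    - [0.95,-0.24,0,0,0,0,-1]
    - [0.95,-0.24,0,0,0,0,-1]
    - [0.95,-0.24,0,0,0,0,-1]
    - [0.95,-0.24,0,0,0,0,-1]
    - [0.95,-0.24,0,0,0,0,-1]
    - [0.95,-0.24,0,0,0,0,-1]

```text
time_s: 62.65
ee_pos: [525.2, -115.2, 82.9]
eef_rot: [[-0.074, 0.997, -0.002], [0.997, 0.074, 0.001], [0.001, -0.002, -1.0]]
force: [0.2, -0.3, -0.5]
grip_width: 0.359
grip_force: 39.7
```

Emit:
apply_moves:
  rows:
    - [0.95,-0.24,0,0,0,0,-1]
    - [0.95,-0.24,0,0,0,0,-1]
    - [0.95,-0.24,0,0,0,0,-1]
    - [0.95,-0.24,0,0,0,0,-1]
    - [0.95,-0.24,0,0,0,0,-1]
    - [0.95,-0.24,0,0,0,0,-1]
    - [0.95,-0.24,0,0,0,0,-1]
    - [0.95,-0.24,0,0,0,0,-1]
    - [0.95,-0.24,0,0,0,0,-1]
    - [0.95,-0.24,0,0,0,0,-1]

```text
time_s: 63.65
ee_pos: [463.2, 70.4, 83.1]
eef_rot: [[-0.074, 0.997, -0.002], [0.997, 0.074, 0.001], [0.001, -0.002, -1.0]]
force: [0.3, 0.0, 0.3]
grip_width: 0.364
grip_force: 39.7
```

Emit:
apply_moves:
  rows:
    - [0.8,-0.2,0,0,0,0,-1]
    - [0.5,-0.12,0,0,0,0,-1]
    - [0.27,-0.02,0,0,0,0,-1]
    - [0,0,0.4,0,0,0,-1]
    - [0,0,0.7,0,0,0,-1]
    - [0,0,0.7,0,0,0,-1]
    - [0,0,0.7,0,0,0,-1]
    - [0,0,0.6,0,0,0,-1]
    - [0,0,0.3,0,0,0,-1]
    - [0,0,0,0,0,0,-1]

```text
time_s: 64.65
ee_pos: [454.7, 99.7, 14.7]
eef_rot: [[-0.073, 0.997, -0.002], [0.997, 0.073, 0.0], [0.0, -0.002, -1.0]]
force: [-0.1, -0.9, -0.6]
grip_width: 0.361
grip_force: 39.6
```

```bash
python3 go.py 455.4 100.4 -6 94.2
```

```text
t 64.65 pos [454.7  99.7  14.7] phi 94.19 turn [-0.02 -0.   -0.  ]
now [0.03 0.04 1.04]
after turn [0.03 0.04 1.04]
```

Emit:
apply_moves:
  rows:
    - [0.03,0.04,0.3,0,0,0,-1]
    - [0,0,0.3,0,0,0,-1]
    - [0,0,0.2,0,0,0,-1]
    - [0,0,0.1,0,0,0,-1]
    - [0,0,0.05,0,0,0,-1]
    - [0,0,0.05,0,0,0,-1]
    - [0,0,0,0,0,0,-1]
    - [0,0,0,0,0,0,-1]
    - [0,0,0,0,0,0,-1]
    - [0,0,0,0,0,0,-1]

```text
time_s: 65.65
ee_pos: [456.1, 101.0, -4.3]
eef_rot: [[-0.074, 0.997, -0.001], [0.997, 0.074, 0.001], [0.001, -0.0, -1.0]]
force: [-0.8, -0.1, -0.4]
grip_width: 0.361
grip_force: 39.6
```

Emit:
apply_moves:
  rows:
    - [0,-0.03,0.05,0,0,0,-1]
    - [0,0,0.05,0,0,0,-1]
    - [0,0,0.02,0,0,0,-1]
    - [0,0,0.02,0,0,0,-1]
    - [0,0,0,0,0,0,-1]
    - [0,0,0,0,0,0,-1]
    - [0,0,0,0,0,0,-1]
    - [0,0,0,0,0,0,-1]
    - [0,0,0,0,0,0,-1]
    - [0,0,0,0,0,0,-1]

```text
time_s: 66.65
ee_pos: [455.3, 100.9, -7.1]
eef_rot: [[-0.074, 0.997, -0.001], [0.997, 0.074, 0.001], [0.001, -0.001, -1.0]]
force: [-1.5, -0.7, 5.5]
grip_width: 0.361
grip_force: 40.1
```

Emit:
apply_moves:
  rows:
    - [0,0,0,0,0,0,1]
    - [0,0,0,0,0,0,1]
    - [0,0,0,0,0,0,1]
    - [0,0,0,0,0,0,1]
    - [0,0,0,0,0,0,1]
    - [0,0,0,0,0,0,1]
    - [0,0,-0.4,0,0,0,1]
    - [0,0,-0.7,0,0,0,1]
    - [0,0,-0.9,0,0,0,1]
    - [0,0,-0.9,0,0,0,1]

```text
time_s: 67.65
ee_pos: [455.4, 100.9, 52.0]
eef_rot: [[-0.074, 0.997, -0.001], [0.997, 0.074, 0.001], [0.001, -0.001, -1.0]]
force: [1.0, -0.6, -0.2]
grip_width: 0.998
grip_force: 0.0
```

Emit:
apply_moves:
  rows:
    - [0,0,-0.9,0,0,0,1]
    - [0,0,-0.9,0,0,0,1]
    - [0,0,-0.9,0,0,0,1]
    - [0,0,-0.6,0,0,0,1]
    - [-0.5,0,-0.3,0,0,0,1]
    - [-0.9,0,0,0,0,0,1]
    - [-0.9,0,0,0,0,0,1]
    - [-0.9,0,0,0,0,0,1]
    - [-0.9,0,0,0,0,0,1]
    - [-0.5,0,0,0,0,0,1]

```text
time_s: 68.65
ee_pos: [461.9, 7.5, 122.5]
eef_rot: [[-0.073, 0.997, -0.001], [0.997, 0.073, 0.0], [0.0, -0.001, -1.0]]
force: [-0.1, 0.8, -0.2]
grip_width: 0.997
grip_force: 0.0
```

```bash
python3 - <<'E'
from h import *
print(np.round(status.sense()['ee_pos'],1))
p,d=save('f','top'); C=cloud('top',d)
for n,x,y,zl,w in(('slide',444,-238,38,50),('pot',444,-148,45,34),('short',444.5,-72,54,34),('block',449,190,40,45),('tall',455.5,100.4,80,34),('beaker',664,188,66,36)):
    m=(d>0)&(abs(C[...,0]-x)<38)&(abs(C[...,1]-y)<w)&(C[...,2]>zl)&(C[...,2]<97); S=C[m]
    if len(S): r=cv2.minAreaRect(S[:,:2].astype(np.float32)); print(n,len(S),np.median(S[:,2]).round(1),np.round(r[0],1),np.round(r[1],1),round(r[2],1))
q,_=save('fs','side'); cv2.imwrite('pics/fc.png',np.hstack([cv2.resize(p[150:310,110:510,::-1],(800,320))[:,:,:],]))
E
```

```text
[461.9   7.5 122.5]
slide 488 43.5 [ 443.9 -238.8] [84.2 34.1] 89.5
pot 115 51.3 [ 443.6 -165.3] [17.7 48.1] 88.8
block 589 45.7 [448.1 190.5] [44.5 76.2] 3.9
beaker 113 69.7 [664.  188.3] [58.3 56.7] 42.4
```

View pics/fs.png

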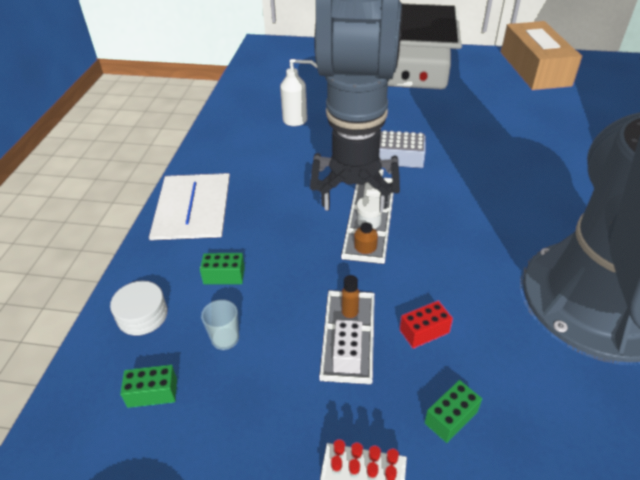

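View pics/fc.png

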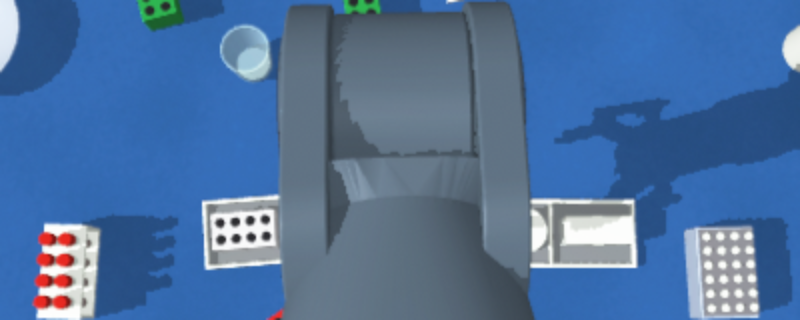

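The side picture shows the tall bottle (350,298), block (347,345), short bottle (366,240) and pot (370,212) standing in their compartments. The beaker (222,325) is where it was. The arm hides some of this from the top camera, so I'll move it aside for a last measurement.

Emit:
apply_moves:
  rows:
    - [-0.6,0,-0.5,0,0,0,1]
    - [-0.9,0,-0.5,0,0,0,1]
    - [-0.9,0,0,0,0,0,1]
    - [-0.9,0,0,0,0,0,1]
    - [-0.9,0,0,0,0,0,1]
    - [-0.9,0,0,0,0,0,1]
    - [-0.9,0,0,0,0,0,1]
    - [-0.9,0,0,0,0,0,1]
    - [-0.9,0,0,0,0,0,1]
    - [-0.9,0,0,0,0,0,1]

```text
time_s: 69.75
ee_pos: [475.3, -165.2, 143.3]
eef_rot: [[-0.074, 0.997, -0.0], [0.997, 0.074, 0.001], [0.001, -0.0, -1.0]]
force: [0.6, 0.4, 0.1]
grip_width: 1.001
grip_force: 0.0
```

Emit:
apply_moves:
  rows:
    - [-0.9,0,0,0,0,0,1]
    - [-0.9,0,0,0,0,0,1]
    - [-0.9,0,0,0,0,0,1]
    - [-0.9,0,0,0,0,0,1]
    - [-0.9,0,0,0,0,0,1]
    - [-0.9,0,0,0,0,0,1]
    - [-0.6,0,0,0,0,0,1]
    - [-0.3,0,0,0,0,0,1]
    - [0,0,0,0,0,0,1]
    - [0,0,0,0,0,0,1]

```text
time_s: 70.75
ee_pos: [484.3, -289.7, 142.6]
eef_rot: [[-0.074, 0.997, -0.001], [0.997, 0.074, 0.001], [0.001, -0.001, -1.0]]
force: [-0.1, -0.0, 0.7]
grip_width: 1.002
grip_force: 0.0
```

```bash
python3 - <<'E'
from h import *
print(np.round(status.sense()['ee_pos'],1))
p,d=save('f2','top'); C=cloud('top',d)
for n,x,y,zl,w in(('pot',444,-148,45,34),('short',444.5,-72,54,34),('block',449,190,40,45),('tall',455.5,100.4,80,34)):
    m=(d>0)&(abs(C[...,0]-x)<38)&(abs(C[...,1]-y)<w)&(C[...,2]>zl)&(C[...,2]<97); S=C[m]
    if len(S): r=cv2.minAreaRect(S[:,:2].astype(np.float32)); print(n,len(S),np.median(S[:,2]).round(1),np.round(r[0],1),np.round(r[1],1),round(r[2],1))
E
```

```text
[ 484.3 -289.7  142.6]
pot 391 51.5 [ 444.2 -147. ] [51.7 52.7] 70.0
short 86 59.4 [444.2 -71.8] [22.4 23.4] 25.4
block 584 45.5 [448.  190.4] [44.2 75.6] 4.4
tall 91 89.2 [454.5  99. ] [22.8 23.3] 90.0
```

All five items are upright and within about 2 mm of the middle, so I'm handing in.

```bash
python3 -c "
from bench import order; print(order.sign_off())"
```

```text
the job is handed in; nothing more can be done
None
```

Both kits are made up and the job is handed in: by the last camera check, all five things stood within about 2 mm of the middle of their compartments, placed in the order asked, and the beaker had not moved.

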